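Set out the condiment board

TASK

Set out the four condiments from this side of the wooden board, which has a jam jar standing at one end and a mug at the other: stand the tall bottle in the middle well, the straight spice jar with the black cap in the well on the big jam jar's side of it, and the domed shaker in the well on the mug's side. Stack the small jam jar centrally on top of the big jam jar. Set everything down gently, upright and seated flat on the floor of its well or on the lid, and leave the board, the big jar, the mug, the scoop and the roll of tape where they are.

Things in the scene. Friction and masses are not known exactly. Their poses are not given: they have to be found in the camera images.
- board: Fixed light wooden board, 110 x 300 x 18 mm, lying flat on the worktop. Origin: centre of its underside; y runs along its length, x across it, z up. In its top are three round wells, 6 mm deep (floor 12 mm above the worktop), centred on the long axis: the middle one at y = 0, 74 mm in diameter, the end ones at y = +100 and -100 mm, 62 mm in diameter.
- big_jar: Large glass jam jar, 72 mm in diameter, 112 mm high, with a flat gold-coloured lid 66 mm in diameter. It stands on the worktop beyond one end of the board, about 222 mm from the board's centre along its length; at which end changes from start to start. Origin: centre of its underside, z up. Stays where it is; 0.52 kg.
- mug: Stoneware mug, 85 mm in diameter, 94 mm high, with a handle (122 mm over all). It stands beyond the other end of the board, about 222 mm from the board's centre. Origin: at its underside, in the middle of the length with the handle; the handle points along -y, the cup's axis is at y = +18 mm. Stays where it is.
- bottle: Tall flattened (oval) squeeze bottle with a white cap, the tallest thing to be moved: 168 mm high, 49 mm thick along its x, 68 mm broad along its y, much the same width up to 140 mm; the cap above is 44 x 56 mm. Origin: centre of its underside, z up. It starts on the robot's side of the board (a like bottle far back near the pot is not meant). Goes in the middle well.
- spice_jar: Straight round spice jar with a cap as wide as the jar: 40 mm in diameter, 105 mm high. Origin: centre of its underside, z up. Goes in the well on the big jam jar's side.
- shaker: Shaker with a rounded domed grey top: body 44 mm in diameter up to 70 mm, 90 mm high in all. Origin: centre of its underside, z up. Goes in the well on the mug's side.
- small_jar: Small squat jam jar with a flat lid, 51 mm in diameter, 70 mm high, the lowest of the four things to be moved. Origin: centre of its underside, z up. Goes on top of the big jam jar.
- scoop: White measuring scoop lying on the worktop at the right, 42 x 122 x 30 mm; a bystander, leave it. Origin: centre of its underside.
- tape: Roll of beige tape lying flat on the worktop at the left, 100 mm in diameter, 25 mm high; a bystander, leave it. Origin: centre of its underside.
Not all that is in view belongs to the job. Several things look just like the small_jar: the one meant starts farthest to the robot's left.

How it is judged:
By the outcome, as a careful person would: the job done as asked, in the order asked, and still so for the second after the job is handed in, with the robot touching nothing.
It also fails if it takes over 112 s, if anything falls off the work surface, if the arm or the gripper's body presses on something with over 40 N, if the wrist force passes 120 N, or if a joint passes its speed limit or range.

ROBOT

A 6-joint arm with a two-finger parallel gripper is mounted at the origin on the work surface; the furniture and walls round the work are solid. World frame = base frame: x ahead of the robot, y to its left, z up, the work surface at z = 0. Lengths are in m, angles in degrees, forces in N, time in s.
With the tool pointing down it reaches from about 0.35 to 0.875 m from the base axis. Payload 4.2 kg.
Tool frame: the origin (TCP) lies midway between the tips of the shut fingers; the grasp point (between the pads) lies 19 mm behind it (r.pinch_z is the distance from the TCP to the grasp point, in m); z points along the fingers, y is the line along which they close (so a half turn about z gives the same grasp; the last joint's range is limited). The gripper opens to 87 mm and grips with 3 to 60 N. Pads are 19 mm wide; open, the fingers measure 117 mm over their backs; the gripper's body (75 mm by 190 mm) begins 51 mm behind the grasp point.
Start: joints at [-54.74, 22.042, 0.453, 0, -68.411, -14.817], TCP at [0.218, -0.586, 0.223] pointing down, gripper open.
Joint ranges: [-179.83, 179.83], [-69.29, 118.12], [-61.27, 80.66], [-181.25, 117.63], [-171.15, -9.14], [-177.46, 177.46]. Speed limits (degrees/s): [159.86, 159.86, 180, 180, 180, 180].

INTERFACE

Orientations are given as a 3x3 rotation matrix whose columns are the frame's x, y, z axes.
In Python, from station import r, imaging, models gives the robot as it stands. The module is installed in compiled form; this text tells all that it offers.
- The arm moves only by the tool apply_moves, never from a script. Its argument "moves" is a list of rows, each a list of 2 entries, a list of its own where there are three numbers: the shift along the tool's x, y, z in m, then the turn about the tool's z in degrees. A call has 1 to 5 rows; each row shifts and turns the commanded pose from where the row before left it, along the tool's axes as they then stand; what a row does not reach is not made up. A row lasts 1/12 s, in which the tool goes at most 41.7 mm and 7.16 degrees, less where a joint would pass 70% of its speed; a pose out of reach is approached as far as the arm can. A call is refused whole if a number of a shift passes 0.0417 or a number of a turn 7.16, either way. A call with a gripper value outside its range is refused whole. "hand" is the finger opening in m, from 0 to 0.087, set as the call begins (left out, the last holds). The fingers move at their own pace and stop on an object; the grip force is fixed at half the most. Time passes only in rows, so rows that do not move let the fingers close. It gives the time, the measured TCP pose, the force, the opening and the grip force at its end, in the units of the state.
- r.sense(): the state, without advancing time (a new reading comes with each control period).
- imaging.capture(name): name is "scene" or "top" or "wrist"; returns a dict with "frame" (400x640x3 uint8, blue, green, red), "intrinsics" (3x3 intrinsics, pixels), "eye" and "orientation" of the camera in the world. Camera axes: x right, y down, z forward; pixel columns grow to the right and rows downward; lengths in m; the calibration is good to about 2 mm. A picture is of the moment at which its call begins. There is no depth.
- r.finish_job(): hands the job in; it is judged then, once.
Trained networks look in a picture, given as the dict that the camera call returned (one of the last four; its "shot" number tells which), for a name from the list of things; names that differ only in an ending like _2 or _b are one class to them, and where a whole thing is asked for, a point or a joint stands for the part that bears it (a point fixed in the world has none). Each returns a list of dicts, best first, with "confidence" (0 to 1); they miss things now and then, are a little off and sometimes report something else, mostly with a low value. They report only what shows in the picture. A call takes as long as a camera call. They do not tell look-alikes from the thing itself.
- models.cut_out(picture, target): "region" (400x640 bool, what is visible of it) and "extent" ([left, top, width, height] as shares, 0 to 1, of the picture: columns of its width, rows of its height, round what is visible of it).
- models.place_of(picture, target): "at" ([column, row] as shares, 0 to 1, of the picture: columns of its width, rows of its height: a listed point, or the origin of a listed thing).
The state is a dict: "time_s": time; "joints": joint angles; "joint_velocities": joint speeds; "effort": joint torques, N m; "tcp_pos": TCP position; "ee_rot": TCP orientation; "wrist_force": force on the tool from outside, world axes, zero at the start; "moment": the same for the moment, N m; "gripper_width": opening from 0.0 (shut) to 1.0 (fully open); "gripper_force": force on a finger pad.
Only numpy, scipy, OpenCV 4.12 (cv2) and the standard library are available. Lean on these libraries where they do the work, as an engineer would, in place of code of your own. Each camera call takes 0.05 s, during which the arm holds its last target. There are 200 camera calls.

## Working session

There is one attempt and no reset: what is moved stays moved. The work goes in short steps, Python scripts to look and compute and a tool call to move; the robot and the scene stay as the last step left them, time stands still between calls to the robot, and variables do not carry over. Pictures are saved under pics/ and viewed, at most 17 in all, crops included, and the job is handed in when it is done.

Besides the shell and the picture viewer there is one more tool, called after "Emit:" by a JSON object that holds its "op" and its "data", one argument or row to a line. apply_moves: Moves the arm, as the interface text tells. Its arguments: {"type":"object","properties":{"moves":{"type":"array"},"hand":{"type":"number"}},"required":["moves"]}

```bash
mkdir -p pics; cat > h.py <<'E'
import numpy as np, cv2
from station import r, imaging, models
def ray(p,uv):
    K=np.array(p["intrinsics"]);R=np.array(p["orientation"])
    d=R@np.linalg.solve(K,[uv[0],uv[1],1.]);return np.array(p["eye"]),d
def atz(p,uv,z):
    e,d=ray(p,uv);return e+d*(z-e[2])/d[2]
def proj(p,X):
    K=np.array(p["intrinsics"]);R=np.array(p["orientation"])
    c=R.T@(np.array(X)-np.array(p["eye"]));q=K@c;return q[:2]/q[2]
def tri(obs):
    A=np.zeros((3,3));b=np.zeros(3)
    for p,uv in obs:
        e,d=ray(p,uv);d=d/np.linalg.norm(d);M=np.eye(3)-np.outer(d,d);A+=M;b+=M@e
    return np.linalg.solve(A,b)
E
cat > a.py <<'E'
from h import *
np.set_printoptions(precision=3,suppress=True)
for n in ["scene","top"]:
    p=imaging.capture(n);cv2.imwrite(f"pics/{n}0.png",p["frame"]);print(n,p["eye"],np.array(p["orientation"]).tolist(),p["intrinsics"][0][0])
    for t in ["board","big_jar","mug","bottle","spice_jar","shaker","small_jar","scoop","tape"]:
        for o in models.place_of(p,t):
            if o["confidence"]<.3: continue
            uv=np.array(o["at"])*[640,400]
            print(t,round(o["confidence"],2),uv,atz(p,uv,0.))
s=r.sense();print(s["tcp_pos"],np.array(s["ee_rot"]),s["time_s"],r.pinch_z)
E
python3 a.py
```

```text
scene [-0.2   1.1   1.08] [[-0.8567297150475984, -0.3348425316632113, 0.39229411714150414], [-0.5156764966140137, 0.541964424644982, -0.6635904710430452], [0.009588857823429697, -0.770814531134828, -0.6369874507374829]] 448.1467024511242
board 0.61 [276.224 187.32 ] [0.622 0.024 0.   ]
big_jar 0.74 [315.392 162.32 ] [ 0.58  -0.196  0.   ]
mug 0.61 [232.576 221.72 ] [0.641 0.263 0.   ]
bottle 0.61 [332.928 188.12 ] [ 0.434 -0.086  0.   ]
spice_jar 0.59 [308.992 214.6  ] [0.433 0.091 0.   ]
shaker 0.64 [289.024 246.32 ] [0.406 0.258 0.   ]
small_jar 0.77 [324.096 141.4  ] [ 0.63  -0.352  0.   ]
small_jar 0.64 [386.816 163.   ] [ 0.326 -0.348  0.   ]
small_jar 0.48 [359.232 164.52 ] [ 0.419 -0.278  0.   ]
scoop 0.52 [230.528 221.   ] [0.65  0.264 0.   ]
scoop 0.51 [356.288 148.32 ] [ 0.484 -0.378  0.   ]
tape 0.89 [235.2 265.4] [0.505 0.416 0.   ]
top [0.336 0.02  1.29 ] [[-0.027252578668557834, -0.9942909120785094, 0.10316433062837335], [-0.9996211164564065, 0.027505646605911798, 0.0010309894463860615], [-0.0038627050575899807, -0.10309714624021829, -0.9946637914123352]] 424.66245187575504
board 0.64 [314.88 144.08] [0.623 0.048 0.   ]
big_jar 0.7 [385.984 162.8  ] [ 0.558 -0.169  0.   ]
mug 0.79 [247.104 137.08 ] [0.651 0.257 0.   ]
bottle 0.67 [359.488 202.2  ] [ 0.439 -0.084  0.   ]
spice_jar 0.76 [299.712 210.4  ] [0.419 0.099 0.   ]
shaker 0.5 [240.832 213.32 ] [0.415 0.278 0.   ]
small_jar 0.85 [420.928 211.52 ] [ 0.405 -0.269  0.   ]
small_jar 0.85 [446.208 238.48 ] [ 0.322 -0.341  0.   ]
small_jar 0.67 [445.504 137.32 ] [ 0.633 -0.357  0.   ]
small_jar 0.54 [462.912 266.12 ] [ 0.238 -0.387  0.   ]
scoop 0.67 [455.68 188.32] [ 0.473 -0.379  0.   ]
tape 0.78 [197.696 192.52 ] [0.482 0.41  0.   ]
[ 0.218 -0.586  0.223] [[-0.937 -0.349  0.   ]
 [-0.349  0.937 -0.   ]
 [-0.    -0.    -1.   ]] 1.0 0.0187
```

View pics/scene0.png

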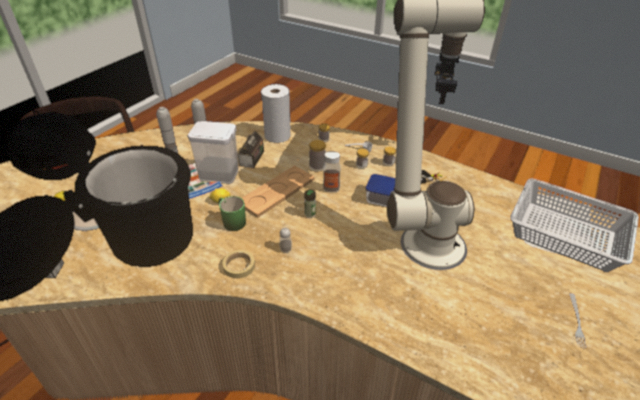

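View pics/top0.png

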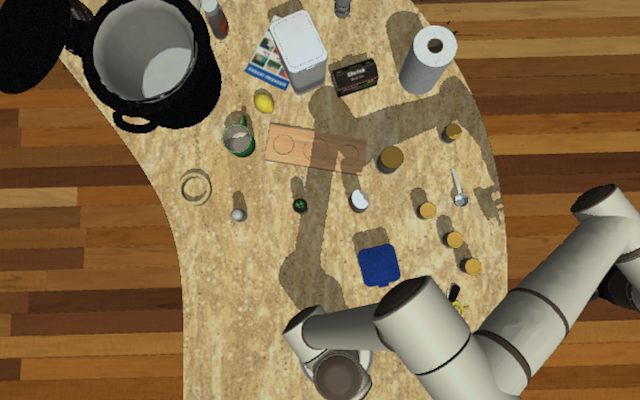

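The top view shows the board at about (315,148) with the big jar at (388,160) on the robot's right and the mug at (238,138) on its left. The bottle is at (360,202), the spice jar at (300,205), and the shaker at (239,215). Four gold-lidded small jars are visible, and the leftmost (largest y) is at (427,210). The scene view agrees with this.

```bash
cat > b.py <<'E'
from h import *
np.set_printoptions(precision=4,suppress=True)
P={n:imaging.capture(n) for n in ["scene","top"]}
for t in ["board","big_jar","mug","bottle","spice_jar","shaker","small_jar"]:
    L=[[ (o["confidence"],np.array(o["at"])*[640,400]) for o in models.place_of(P[n],t) if o["confidence"]>.3] for n in P]
    for c1,a in L[0]:
        for c2,b in L[1]:
            X=tri([(P["scene"],a),(P["top"],b)]); e=np.linalg.norm(proj(P["scene"],X)-a)+np.linalg.norm(proj(P["top"],X)-b)
            if e<10: print(t,X,"err",round(e,1))
p=P["top"]
o=models.cut_out(p,"board")[0]["region"].astype(np.uint8)
rect=cv2.minAreaRect(cv2.findNonZero(o));B=cv2.boxPoints(rect)
print("board",[atz(p,b,.018)[:2] for b in B])
c=p["frame"][100:260,180:480];cv2.imwrite("pics/topc.png",cv2.resize(c,None,fx=2.6,fy=2.6,interpolation=cv2.INTER_CUBIC))
w=imaging.capture("wrist");s=r.sense();R=np.array(s["ee_rot"])
print("wrist in tool",R.T@(np.array(w["eye"])-s["tcp_pos"]),R.T@np.array(w["orientation"]),w["intrinsics"][0][0])
E
python3 b.py
```

```text
board [0.6035 0.048  0.0164] err 3.1
big_jar [ 0.5548 -0.1568  0.0135] err 0.7
mug [0.6325 0.2709 0.0046] err 1.8
bottle [ 0.4424 -0.0767 -0.0122] err 0.4
spice_jar [0.4258 0.0947 0.0067] err 0.2
shaker [0.4088 0.2762 0.0061] err 3.9
small_jar [ 0.3258 -0.3468 -0.0138] err 1.6
small_jar [ 0.4041 -0.2563  0.0255] err 0.6
small_jar [ 0.6339 -0.3592  0.0006] err 1.5
board [array([ 0.472 , -0.0518]), array([ 0.4706, -0.103 ]), array([ 0.4073, -0.1006]), array([ 0.4087, -0.0497])]
wrist in tool [ 0.0789 -0.0006 -0.1611] [[ 0.0001 -0.9585 -0.2851]
 [ 1.      0.0001  0.0002]
 [-0.0002 -0.2851  0.9585]] 283.3524332404663
```

View pics/topc.png

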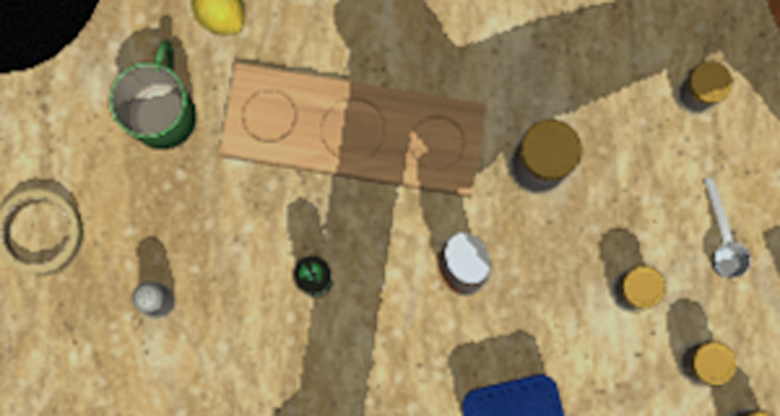

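The wells show at crop pixels (269,116), (353,130) and (437,142). The cap of the bottle is at (466,262). I'll move above the bottle next.

Emit:
{"op": "apply_moves", "data": {
  "moves": [
    [[-0.0188,0.02,-0.0055],0],
    [[-0.0188,0.02,-0.0055],0],
    [[-0.0188,0.02,-0.0055],0],
    [[-0.0188,0.02,-0.0055],0],
    [[-0.0188,0.02,-0.0055],0]
  ],
  "hand": 0.087
}}

```text
time_s: 2.32
tcp_pos: [0.2717, -0.4579, 0.2503]
ee_rot: [[-0.937, -0.349, 0.0], [-0.349, 0.937, -0.0], [-0.0, -0.0, -1.0]]
wrist_force: [-0.4, -0.0, -0.1]
gripper_width: 1.001
gripper_force: 0.0
```

Emit:
{"op": "apply_moves", "data": {
  "moves": [
    [[-0.0188,0.02,-0.0055],0],
    [[-0.0188,0.02,-0.0055],0],
    [[-0.0188,0.02,-0.0055],0],
    [[-0.0188,0.02,-0.0055],0],
    [[-0.0188,0.02,-0.0055],0]
  ]
}}

```text
time_s: 2.73
tcp_pos: [0.3249, -0.3313, 0.278]
ee_rot: [[-0.937, -0.349, 0.001], [-0.349, 0.937, -0.0], [-0.0, -0.0, -1.0]]
wrist_force: [1.3, -0.4, 0.1]
gripper_width: 1.001
gripper_force: 0.0
```

Emit:
{"op": "apply_moves", "data": {
  "moves": [
    [[-0.0188,0.02,-0.0055],0],
    [[-0.0188,0.02,-0.0055],0],
    [[-0.0188,0.02,-0.0055],0],
    [[-0.0188,0.02,-0.0055],0],
    [[-0.0188,0.02,-0.0055],0]
  ]
}}

```text
time_s: 3.15
tcp_pos: [0.378, -0.2047, 0.3057]
ee_rot: [[-0.937, -0.349, 0.001], [-0.349, 0.937, -0.0], [-0.001, -0.0, -1.0]]
wrist_force: [0.2, -0.8, -0.5]
gripper_width: 1.0
gripper_force: 0.0
```

Emit:
{"op": "apply_moves", "data": {
  "moves": [
    [[-0.0188,0.02,-0.0055],0],
    [[-0.0188,0.02,-0.0055],0],
    [[-0.0188,0.02,-0.0055],0],
    [[-0.0188,0.02,-0.0055],0],
    [[0,0,0],0]
  ]
}}

```text
time_s: 3.57
tcp_pos: [0.4222, -0.102, 0.3283]
ee_rot: [[-0.935, -0.353, 0.003], [-0.353, 0.936, 0.001], [-0.003, -0.001, -1.0]]
wrist_force: [-0.3, 0.2, 0.0]
gripper_width: 1.0
gripper_force: 0.0
```

```bash
cat > w.py <<'E'
from h import *
import sys
np.set_printoptions(precision=4,suppress=True)
def look(name,tg):
    w=imaging.capture("wrist");f=w["frame"].copy();cv2.imwrite(f"pics/{name}_raw.png",f)
    np.savez(f"{name}.npz",**{k:np.array(w[k]) for k in ("eye","orientation","intrinsics")})
    for t in tg:
        for o in models.cut_out(w,t):
            if o["confidence"]<.3: continue
            m=o["region"].astype(np.uint8);np.save(f"{name}_{t}.npy",m)
            cs=cv2.findContours(m,0,2)[0];cv2.drawContours(f,cs,-1,(0,0,255),1);print("cut",t,o["confidence"],np.array(o["extent"])*[640,400,640,400])
        for o in models.place_of(w,t):
            if o["confidence"]<.3: continue
            uv=np.array(o["at"])*[640,400];cv2.circle(f,tuple(int(v) for v in uv),3,(255,0,0),-1);print(t,round(o["confidence"],2),uv,atz(w,uv,0))
    cv2.imwrite(f"pics/{name}.png",f)
    s=r.sense();print(s["time_s"],s["tcp_pos"])
if __name__=="__main__": look(sys.argv[1],sys.argv[2:])
E
python3 w.py w1 bottle board spice_jar big_jar
```

```text
cut bottle 0.86 [321.92  158.8    40.704  66.6  ]
bottle 0.64 [335.68 177.2 ] [ 0.4383 -0.0764  0.    ]
cut board 0.74 [283.008 218.52  145.472 104.68 ]
cut board 0.65 [508.096 222.32   47.296  19.8  ]
board 0.8 [363.584 276.8  ] [0.6042 0.0471 0.    ]
cut spice_jar 0.85 [414.016 196.08   46.784  44.32 ]
spice_jar 0.8 [422.208 206.2  ] [0.4327 0.0897 0.    ]
spice_jar 0.7 [158.272 133.8  ] [ 0.4745 -0.3827  0.    ]
cut big_jar 0.65 [222.784 198.8    58.816  62.4  ]
big_jar 0.76 [263.232 219.32 ] [ 0.5588 -0.1723  0.    ]
4.0167 [ 0.4199 -0.1055  0.3269]
```

View pics/w1.png

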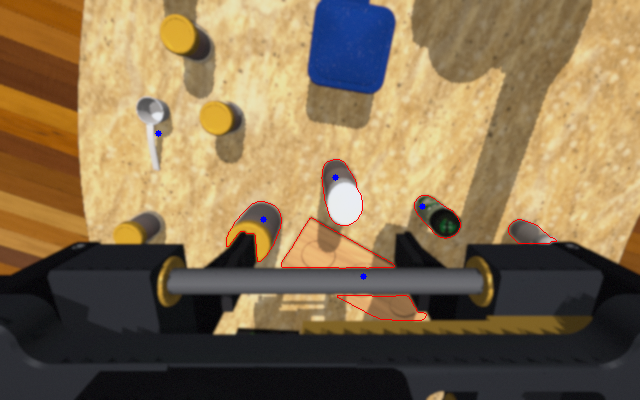

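The wrist view has the bottle's cap at (345,203), the spice jar cap at (444,221), and the big jar at (255,230), partly behind the fingers. The network outlines fit these. Next I'll work out the cap ellipse, its height and the well positions.

```bash
cat > c.py <<'E'
from h import *
np.set_printoptions(precision=4,suppress=True)
def cap(p,m,z,kind):
    hsv=cv2.cvtColor(p["frame"],cv2.COLOR_BGR2HSV)
    k=(m>0)&(hsv[...,2]>165)&(hsv[...,1]<60)
    n,l,st,c=cv2.connectedComponentsWithStats(k.astype(np.uint8));i=1+st[1:,4].argmax()
    uv=np.argwhere(l==i)[:,::-1]
    X=np.array([atz(p,u,z)[:2] for u in uv]);w,V=np.linalg.eigh(np.cov(X.T))
    print(kind,"n",len(uv),"centre",X.mean(0),"axes",4*np.sqrt(w),"long-axis yaw",np.degrees(np.arctan2(V[1,1],V[0,1])))
    return c[i]
t=imaging.capture("top");w=imaging.capture("wrist")
a=cap(t,models.cut_out(t,"bottle")[0]["region"],.168,"top");b=cap(w,models.cut_out(w,"bottle")[0]["region"],.168,"wrist")
print("cap tri",tri([(t,a),(w,b)]),a,b)
W=[np.array(q)/2.6+[180,100] for q in [(269,116),(353,130),(437,142)]]
X=[atz(t,q,.018)[:2] for q in W];print("wells",X,np.linalg.norm(X[0]-X[2]),np.degrees(np.arctan2(*(X[0]-X[2])[::-1])))
C=[np.array(q)/2.6+[180,100] for q in [(235,61),(484,102),(472,193),(221,157)]]
C=[atz(t,q,.018)[:2] for q in C];print("corners",C,np.mean(C,0))
for n,q,z in [("spice",(311,274),.105),("shaker",(150,297),.085),("small",(643,287),.07),("big",(549,150),.112)]:
    print(n,atz(t,np.array(q)/2.6+[180,100],z))
E
python3 c.py
```

```text
Traceback (most recent call last):
  File "c.py", line 12, in <module>
    a=cap(t,models.cut_out(t,"bottle")[0]["region"],.168,"top");b=cap(w,models.cut_out(w,"bottle")[0]["region"],.168,"wrist")
            ~~~~~~~~~~~~~~~~~~~~~~~~~~^^^
IndexError: list index out of range
```

```bash
python3 - <<'E'
s=open('c.py').read()
s=s.replace('w=imaging.capture("wrist")','t["frame"]=cv2.imread("pics/top0.png");w=imaging.capture("wrist");M=np.zeros((400,640));M[182:216,340:376]=1')
s=s.replace('models.cut_out(t,"bottle")[0]["region"]','M')
open('c.py','w').write(s)
E
python3 c.py
```

```text
top n 207 centre [ 0.432  -0.0686] axes [0.0343 0.056 ] long-axis yaw -148.38682884325985
wrist n 1242 centre [ 0.4331 -0.0737] axes [0.042  0.0556] long-axis yaw -157.39306768061795
cap tri [ 0.4345 -0.0706  0.1565] [358.8261 199.7198] [346.3156 206.3631]
wells [array([0.6197, 0.1432]), array([0.6003, 0.0451]), array([ 0.5833, -0.0527])] 0.19922246551402603 79.46005390509663
corners [array([0.6868, 0.1821]), array([ 0.6293, -0.1094]), array([ 0.522 , -0.0914]), array([0.5726, 0.2001])] [0.6027 0.0454]
spice [0.4261 0.0925 0.105 ]
shaker [0.4072 0.2701 0.085 ]
small [ 0.4042 -0.2719  0.07  ]
big [ 0.5528 -0.1681  0.112 ]
```

Wells are 199 mm apart (nominally 200), the board yaw is 79.5°, and the cap axes of 42x56 mm match the text. The middle well leaves only 3 mm of clearance, so I'll measure the wells and jar lid from close above.

Emit:
{"op": "apply_moves", "data": {
  "moves": [
    [[-0.029,0.0035,0],0],
    [[-0.029,0.0035,0],0],
    [[-0.029,0.0035,0],0],
    [[-0.029,0.0035,0],0],
    [[-0.029,0.0035,0],0]
  ]
}}

```text
time_s: 4.73
tcp_pos: [0.5512, -0.0371, 0.327]
ee_rot: [[-0.937, -0.349, -0.0], [-0.349, 0.937, -0.0], [0.0, -0.0, -1.0]]
wrist_force: [0.1, -0.4, 0.6]
gripper_width: 0.999
gripper_force: 0.0
```

Emit:
{"op": "apply_moves", "data": {
  "moves": [
    [[-0.029,0.0035,0],0],
    [[-0.029,0.0035,0],0],
    [[-0.029,0.0035,0],0],
    [[-0.029,0.0035,0],0],
    [[-0.029,0.0035,0],0]
  ]
}}

```text
time_s: 5.15
tcp_pos: [0.681, 0.03, 0.3267]
ee_rot: [[-0.937, -0.349, -0.0], [-0.349, 0.937, -0.0], [0.001, -0.0, -1.0]]
wrist_force: [0.3, 0.6, 0.1]
gripper_width: 0.993
gripper_force: 0.0
```

Emit:
{"op": "apply_moves", "data": {
  "moves": [
    [[0,0,0],0],
    [[0,0,0],0],
    [[0,0,0],0]
  ]
}}

```text
time_s: 5.4
tcp_pos: [0.6795, 0.0292, 0.3266]
ee_rot: [[-0.937, -0.349, -0.001], [-0.349, 0.937, -0.0], [0.001, -0.0, -1.0]]
wrist_force: [-0.2, 0.2, 0.8]
gripper_width: 0.996
gripper_force: 0.0
```

```bash
python3 w.py w2 board big_jar spice_jar bottle small_jar
```

```text
cut board 0.7 [252.672  37.4   190.784 164.6  ]
board 0.79 [350.592 124.8  ] [0.6025 0.0455 0.    ]
cut big_jar 0.88 [171.584   0.     81.984  73.28 ]
big_jar 0.79 [230.016  44.8  ] [ 0.5569 -0.1734 -0.    ]
cut spice_jar 0.66 [410.112   1.     58.112  38.   ]
spice_jar 0.7 [421.376  22.52 ] [0.4264 0.09   0.    ]
cut bottle 0.7 [302.08    0.     27.968  11.   ]
cut small_jar 0.75 [41.984 22.68  69.696 47.   ]
cut small_jar 0.42 [251.392  41.72  191.232 159.6  ]
small_jar 0.63 [98.496 49.2  ] [ 0.634  -0.3627  0.    ]
5.95 [0.6797 0.0292 0.3273]
```

View pics/w2.png

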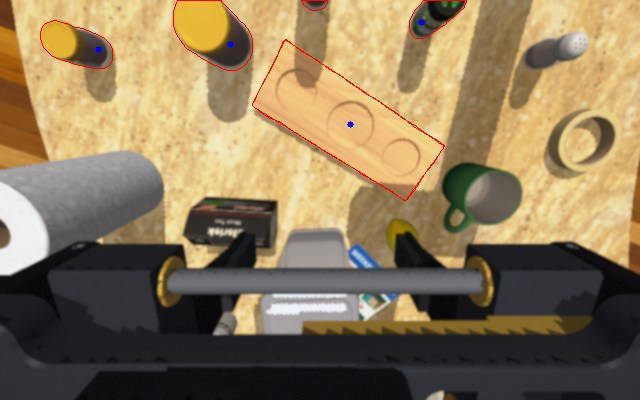

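This view shows the whole board, with the network outline fitting it. The wells are at (296,92), (350,125) and (401,157), the big jar's lid is at about (200,25), cut off at the top edge, and the mug is at (482,193).

```bash
python3 - <<'E'
import numpy as np,cv2
from scipy.optimize import least_squares
np.set_printoptions(precision=4,suppress=True)
import h
p={k:v for k,v in np.load("w2.npz").items()}
m=np.load("w2_board.npy");c=max(cv2.findContours(m,0,1)[0],key=cv2.contourArea)
X=np.array([h.atz(p,q[0],.018)[:2] for q in c])
rc=cv2.minAreaRect((X*1000).astype(np.float32));print("board rect",rc)
def f(v):
    ca,sa=np.cos(v[2]),np.sin(v[2]);d=X-v[:2];l=d@np.array([ca,sa]);t=d@np.array([-sa,ca])
    a=abs(l)-.15;b=abs(t)-.055
    return np.where((a>0)&(b>0),np.hypot(a,b),np.maximum(a,b))
s=least_squares(f,[.602,.045,1.38],loss="soft_l1",f_scale=.002);print("fit",s.x[:2],np.degrees(s.x[2]),np.sqrt((s.fun**2).mean()))
for q in [(296,92),(350,125),(401,157)]: print(h.atz(p,q,.018))
T={k:v for k,v in p.items()}
g=cv2.imread("pics/w2_raw.png")[60:185,250:430]
for y in (-.1,0,.1):
    R=.037 if y==0 else .031
    k=s.x[:2]+y*np.array([np.cos(s.x[2]),np.sin(s.x[2])]);print("well",y,k)
    P=np.array([h.proj(p,[k[0]+R*np.cos(a),k[1]+R*np.sin(a),.018]) for a in np.linspace(0,6.3,60)])
    if y==0: big=cv2.resize(g,None,fx=4,fy=4,interpolation=2)
    cv2.polylines(big,[((P-[250,60]+.5)*4).astype(np.int32)],True,(255,0,0),1)
cv2.imwrite("pics/wells.png",big)
E
```

```text
board rect ((605.0369262695312, 43.48491668701172), (302.344970703125, 112.39106750488281), 79.20063781738281)
fit [0.6048 0.0435] 79.07845139779614 0.0009234431785523217
[ 0.5866 -0.0539  0.018 ]
[0.6033 0.0431 0.018 ]
[0.6212 0.1411 0.018 ]
well -0.1 [ 0.5858 -0.0547]Traceback (most recent call last):
  File "<stdin>", line 22, in <module>
NameError: name 'big' is not defined. Did you mean: 'bin'?
```

The board fit has an rms of 0.9 mm, and its centre agrees between the two views to 2-3 mm. The middle well comes out at about (0.6038, 0.044). The bottle's position along its long axis agrees between views to 1 mm. Next is the bottle grasp.

Emit:
{"op": "apply_moves", "data": {
  "moves": [
    [[0.0267,-0.0008,0],0],
    [[0.0267,-0.0008,0],0],
    [[0.0267,-0.0008,0],0],
    [[0.0267,-0.0008,0],0],
    [[0.0267,-0.0008,0],0]
  ]
}}

```text
time_s: 6.37
tcp_pos: [0.5548, -0.0215, 0.327]
ee_rot: [[-0.937, -0.349, 0.0], [-0.349, 0.937, -0.0], [-0.0, -0.0, -1.0]]
wrist_force: [0.3, -0.0, 0.6]
gripper_width: 0.999
gripper_force: 0.0
```

Emit:
{"op": "apply_moves", "data": {
  "moves": [
    [[0.0267,-0.0008,0],0],
    [[0.0267,-0.0008,0],0],
    [[0.0267,-0.0008,0],0],
    [[0.0267,-0.0008,0],0],
    [[0.0267,-0.0008,0],0]
  ]
}}

```text
time_s: 6.78
tcp_pos: [0.431, -0.0719, 0.3272]
ee_rot: [[-0.937, -0.349, 0.0], [-0.349, 0.937, 0.0], [-0.0, -0.0, -1.0]]
wrist_force: [-0.4, -0.1, 0.7]
gripper_width: 1.002
gripper_force: 0.0
```

Emit:
{"op": "apply_moves", "data": {
  "moves": [
    [[0,0,0.02],-2.2],
    [[0,0,0.03],0],
    [[0,0,0.03],0],
    [[0,0,0.02],0],
    [[0,0,0],0]
  ]
}}

```text
time_s: 7.2
tcp_pos: [0.4293, -0.0716, 0.2232]
ee_rot: [[-0.923, -0.384, -0.009], [-0.384, 0.923, -0.0], [0.008, 0.003, -1.0]]
wrist_force: [0.8, 0.3, 0.2]
gripper_width: 0.996
gripper_force: 0.0
```

```bash
cat >> h.py <<'E'
def go(x,y,z,yaw=None):
    s=r.sense();R=np.array(s["ee_rot"]);d=R.T@(np.array([x,y,z])-s["tcp_pos"])
    print("t",s["time_s"],"tcp",np.round(s["tcp_pos"],4),"xyaw",round(np.degrees(np.arctan2(R[1,0],R[0,0])),2),"shift",np.round(d,4))
E
python3 - <<'E'
from h import *
go(.4325,-.0715,.108)
print(np.array(r.sense()["joints"]).round(1))
E
python3 w.py w3 bottle
```

```text
t 7.2 tcp [ 0.4293 -0.0716  0.2232] xyaw -157.41 shift [-0.0039 -0.0015  0.1152]
[ 12.    3.4 -24.1  -0.1 -63.  -79.4]
cut bottle 0.68 [295.488 155.32   53.12   97.6  ]
bottle 0.79 [319.68 181.48] [ 0.4369 -0.0761  0.    ]
7.35 [ 0.4335 -0.0715  0.2285]
```

View pics/w3.png

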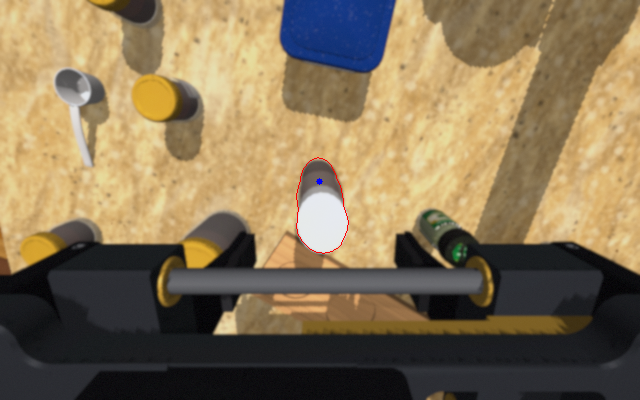

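The bottle is centred between the fingers, with the cap at (322,222) and its long axis vertical in the picture, so it is aligned with the tool's x.

```bash
python3 - <<'E'
from h import *
p={k:v for k,v in np.load("w3.npz").items()}
m=np.load("w3_bottle.npy");f=cv2.imread("pics/w3_raw.png");hsv=cv2.cvtColor(f,cv2.COLOR_BGR2HSV)
k=((m>0)&(hsv[...,2]>165)&(hsv[...,1]<60)).astype(np.uint8)
X=np.array([atz(p,u[::-1],.168)[:2] for u in np.argwhere(k)]);w,V=np.linalg.eigh(np.cov(X.T))
print(X.mean(0),4*w**.5,np.degrees(np.arctan2(V[1,1],V[0,1])))
go(*X.mean(0),.108)
E
```

```text
[ 0.43300615 -0.07316068] [0.04232729 0.05395948] -156.0038563581321
t 7.35 tcp [ 0.4335 -0.0715  0.2285] xyaw -157.33 shift [ 0.0013 -0.0012  0.1205]
```

Emit:
{"op": "apply_moves", "data": {
  "moves": [
    [[0.0012,-0.0012,0.024],-1],
    [[0,0,0.024],0],
    [[0,0,0.024],0],
    [[0,0,0.024],0],
    [[0,0,0.024],0]
  ]
}}

```text
time_s: 7.77
tcp_pos: [0.434, -0.0727, 0.1082]
ee_rot: [[-0.916, -0.402, 0.005], [-0.402, 0.916, 0.001], [-0.005, -0.002, -1.0]]
wrist_force: [-0.8, 0.6, -0.4]
gripper_width: 1.001
gripper_force: 0.0
```

Emit:
{"op": "apply_moves", "data": {
  "moves": [
    [[0,0,0],0],
    [[0,0,0],0],
    [[0,0,0],0]
  ]
}}

```text
time_s: 8.02
tcp_pos: [0.4338, -0.0728, 0.1091]
ee_rot: [[-0.916, -0.402, 0.004], [-0.402, 0.916, 0.0], [-0.004, -0.002, -1.0]]
wrist_force: [0.5, -0.3, 1.0]
gripper_width: 1.0
gripper_force: 0.0
```

Emit:
{"op": "apply_moves", "data": {
  "moves": [
    [[0,0,0],0],
    [[0,0,0],0],
    [[0,0,0],0],
    [[0,0,0],0],
    [[0,0,0],0]
  ],
  "hand": 0.03
}}

```text
time_s: 8.43
tcp_pos: [0.4319, -0.073, 0.1075]
ee_rot: [[-0.916, -0.401, 0.001], [-0.401, 0.916, 0.0], [-0.001, -0.0, -1.0]]
wrist_force: [0.0, 0.1, -0.0]
gripper_width: 0.707
gripper_force: 0.0
```

Emit:
{"op": "apply_moves", "data": {
  "moves": [
    [[0,0,0],0],
    [[0,0,0],0],
    [[0,0,0],0],
    [[0,0,0],0],
    [[0,0,0],0]
  ]
}}

```text
time_s: 8.85
tcp_pos: [0.4321, -0.0733, 0.1073]
ee_rot: [[-0.916, -0.401, 0.0], [-0.401, 0.916, -0.001], [-0.0, -0.001, -1.0]]
wrist_force: [0.1, -2.8, 2.1]
gripper_width: 0.525
gripper_force: 28.2
```

Emit:
{"op": "apply_moves", "data": {
  "moves": [
    [[0,0,-0.006],0],
    [[0,0,-0.014],0],
    [[0,0,-0.02],0],
    [[0,0,-0.014],0],
    [[0,0,-0.006],0]
  ]
}}

```text
time_s: 9.27
tcp_pos: [0.4319, -0.0726, 0.1682]
ee_rot: [[-0.916, -0.401, 0.001], [-0.401, 0.916, 0.001], [-0.002, 0.0, -1.0]]
wrist_force: [0.3, -0.0, -4.3]
gripper_width: 0.519
gripper_force: 28.5
```

Emit:
{"op": "apply_moves", "data": {
  "moves": [
    [[-0.007,0.0013,0],0],
    [[-0.014,0.0026,0],0],
    [[-0.02,0.0038,0],0],
    [[-0.025,0.0048,0],0],
    [[-0.025,0.0048,0],0]
  ]
}}

```text
time_s: 9.68
tcp_pos: [0.5088, -0.0195, 0.1653]
ee_rot: [[-0.916, -0.401, -0.003], [-0.401, 0.916, -0.0], [0.003, 0.001, -1.0]]
wrist_force: [-0.6, -0.7, -3.2]
gripper_width: 0.517
gripper_force: 28.5
```

Emit:
{"op": "apply_moves", "data": {
  "moves": [
    [[-0.025,0.0048,0],0],
    [[-0.025,0.0048,0],0],
    [[-0.025,0.0048,0],0],
    [[-0.02,0.0038,0],0],
    [[-0.012,0.0022,0],0]
  ]
}}

```text
time_s: 10.1
tcp_pos: [0.6, 0.0433, 0.1641]
ee_rot: [[-0.916, -0.402, -0.002], [-0.402, 0.916, -0.0], [0.002, 0.001, -1.0]]
wrist_force: [-0.6, -0.2, -4.4]
gripper_width: 0.519
gripper_force: 28.5
```

Emit:
{"op": "apply_moves", "data": {
  "moves": [
    [[-0.005,0.001,0],0],
    [[0,0,0],0],
    [[0,0,0],0],
    [[0,0,0],0]
  ]
}}

```text
time_s: 10.43
tcp_pos: [0.6012, 0.0435, 0.1662]
ee_rot: [[-0.916, -0.401, -0.002], [-0.401, 0.916, -0.0], [0.002, 0.001, -1.0]]
wrist_force: [0.3, 0.3, -4.4]
gripper_width: 0.518
gripper_force: 28.5
```

```bash
python3 - <<'E'
from h import *
go(.603,.0437,.1193)
w=imaging.capture("wrist")
g=w["frame"][90:270,200:440];cv2.imwrite("pics/w4.png",cv2.resize(g,None,fx=3,fy=3,interpolation=2))
t=[.6038,.044,.018]
P=np.array([proj(w,[t[0]+.037*np.cos(a),t[1]+.037*np.sin(a),.018]) for a in np.linspace(0,6.3,60)])
big=cv2.imread("pics/w4.png");cv2.polylines(big,[((P-[200,90]+.5)*3).astype(np.int32)],True,(255,0,0),1);cv2.imwrite("pics/w4.png",big)
E
```

```text
t 10.4333 tcp [0.6012 0.0435 0.1662] xyaw -156.38 shift [-0.0018 -0.0006  0.0469]
```

View pics/w4.png

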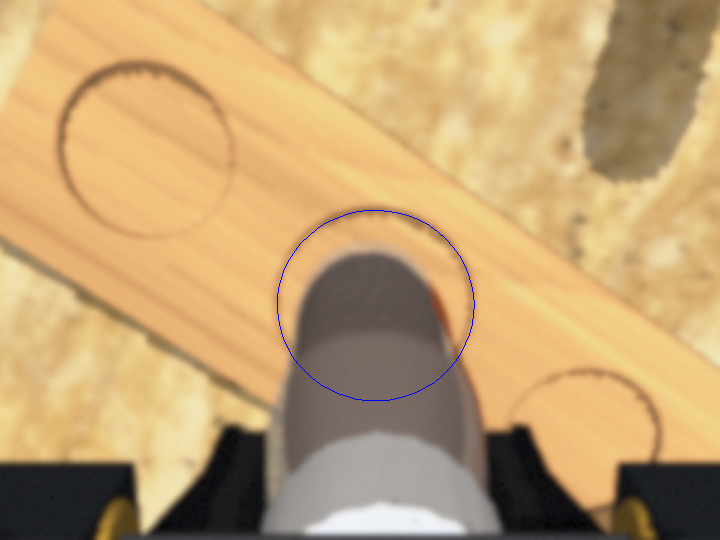

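The bottle hangs over the middle well, with its base end at (370,250) in the zoomed crop. The projected rim lies within about 1 mm of the visible well edge at (435,237). I'll check the bottle's offset in the hand numerically.

```bash
cat > d.py <<'E'
from h import *
from scipy.optimize import least_squares
w=imaging.capture("wrist");s=r.sense();R=np.array(s["ee_rot"]);T=np.array(s["tcp_pos"])
m=models.cut_out(w,"bottle")[0]["region"].astype(np.uint8);print(np.argwhere(m).min(0),np.argwhere(m).max(0))
zb=T[2]-.1073
a=np.linspace(0,2*np.pi,80)
def hull(o):
    P=[proj(w,[*(T+R@[o[0]+.034*np.cos(t),o[1]+.0245*np.sin(t),0])[:2],zb+z]) for z in (0,.05,.1,.14) for t in a]
    return cv2.convexHull(np.array(P,np.float32))
c=max(cv2.findContours(m,0,1)[0],key=cv2.contourArea)[:,0].astype(float)
top=c[:,1].min();c=c[(c[:,1]<top+45)]
def f(o):
    H=hull(o);return [cv2.pointPolygonTest(H,(float(q[0]),float(q[1])),True) for q in c]
q=least_squares(f,[0,0],loss="soft_l1",diff_step=1e-2,x_scale=.005,method="trf") if 0 else None
best=min((np.abs(f((x,y))).mean(),x,y) for x in np.arange(-.006,.0061,.001) for y in np.arange(-.005,.0051,.001));print(best)
f0=np.array([proj(w,[T[0],T[1],.018])]);print("axis proj",f0)
E
python3 d.py
```

```text
[171 279] [321 375]
(np.float64(0.7125907111189916), np.float64(-0.004), np.float64(-0.002))
axis proj [[325.23569637 190.08030439]]
```

The bottle's offset in the hand and the well estimate nearly cancel, so I'll lower straight down and watch the force.

Emit:
{"op": "apply_moves", "data": {
  "moves": [
    [[0,0,0.006],0],
    [[0,0,0.012],0],
    [[0,0,0.012],0],
    [[0,0,0.006],0],
    [[0,0,0],0]
  ]
}}

```text
time_s: 11.0
tcp_pos: [0.6008, 0.0434, 0.1292]
ee_rot: [[-0.916, -0.401, -0.004], [-0.401, 0.916, -0.001], [0.004, 0.001, -1.0]]
wrist_force: [-0.4, -0.6, -4.7]
gripper_width: 0.518
gripper_force: 28.5
```

Emit:
{"op": "apply_moves", "data": {
  "moves": [
    [[0,0,0.002],0],
    [[0,0,0.002],0],
    [[0,0,0.002],0],
    [[0,0,0.001],0],
    [[0,0,0],0]
  ]
}}

```text
time_s: 11.42
tcp_pos: [0.6022, 0.0439, 0.1241]
ee_rot: [[-0.916, -0.401, 0.0], [-0.401, 0.916, 0.0], [-0.0, 0.0, -1.0]]
wrist_force: [0.3, 0.6, -4.2]
gripper_width: 0.52
gripper_force: 28.5
```

Emit:
{"op": "apply_moves", "data": {
  "moves": [
    [[0,0,0.001],0],
    [[0,0,0.001],0],
    [[0,0,0.001],0],
    [[0,0,0.001],0],
    [[0,0,0],0]
  ]
}}

```text
time_s: 11.83
tcp_pos: [0.6023, 0.0439, 0.12]
ee_rot: [[-0.916, -0.401, 0.0], [-0.401, 0.916, -0.0], [-0.0, -0.0, -1.0]]
wrist_force: [0.5, -0.1, -3.9]
gripper_width: 0.518
gripper_force: 28.5
```

Emit:
{"op": "apply_moves", "data": {
  "moves": [
    [[0,0,0.0005],0],
    [[0,0,0.0005],0],
    [[0,0,0],0]
  ]
}}

```text
time_s: 12.08
tcp_pos: [0.6025, 0.0439, 0.1199]
ee_rot: [[-0.916, -0.401, 0.001], [-0.401, 0.916, -0.0], [-0.001, -0.0, -1.0]]
wrist_force: [-1.6, 1.0, 2.2]
gripper_width: 0.517
gripper_force: 29.0
```

Contact with the floor of the well came at z = 0.120, where 0.119 was expected. I'll release, rise and turn to the across-board yaw.

Emit:
{"op": "apply_moves", "data": {
  "moves": [
    [[0,0,0],0],
    [[0,0,0],0],
    [[0,0,0],0],
    [[0,0,0],0],
    [[0,0,0],0]
  ],
  "hand": 0.087
}}

```text
time_s: 12.5
tcp_pos: [0.6025, 0.0438, 0.1192]
ee_rot: [[-0.916, -0.401, 0.001], [-0.401, 0.916, 0.0], [-0.001, -0.0, -1.0]]
wrist_force: [0.4, -0.5, 0.5]
gripper_width: 0.81
gripper_force: 0.0
```

Emit:
{"op": "apply_moves", "data": {
  "moves": [
    [[0,0,0],0],
    [[0,0,0],0],
    [[0,0,0],0],
    [[0,0,-0.005],0],
    [[0,0,-0.01],0]
  ]
}}

```text
time_s: 12.92
tcp_pos: [0.6014, 0.0436, 0.1333]
ee_rot: [[-0.916, -0.401, -0.003], [-0.401, 0.916, -0.001], [0.003, 0.0, -1.0]]
wrist_force: [0.6, 0.1, -0.4]
gripper_width: 0.994
gripper_force: 0.0
```

Emit:
{"op": "apply_moves", "data": {
  "moves": [
    [[0,0,-0.02],0],
    [[0,0,-0.03],0],
    [[0,0,-0.03],0],
    [[0,0,-0.03],0],
    [[0,0,-0.025],0]
  ]
}}

```text
time_s: 13.33
tcp_pos: [0.6027, 0.0438, 0.2729]
ee_rot: [[-0.916, -0.401, 0.004], [-0.401, 0.916, 0.0], [-0.004, -0.001, -1.0]]
wrist_force: [0.7, 0.6, 0.3]
gripper_width: 0.997
gripper_force: 0.0
```

Emit:
{"op": "apply_moves", "data": {
  "moves": [
    [[0,0,-0.015],-7],
    [[0,0,0],-7],
    [[0,0,0],-7],
    [[0,0,0],-7],
    [[0,0,0],-7]
  ]
}}

```text
time_s: 13.75
tcp_pos: [0.6022, 0.0438, 0.2855]
ee_rot: [[-0.515, -0.857, 0.002], [-0.857, 0.515, 0.0], [-0.001, -0.001, -1.0]]
wrist_force: [-0.6, -0.6, 0.8]
gripper_width: 0.997
gripper_force: 0.0
```

Emit:
{"op": "apply_moves", "data": {
  "moves": [
    [[0,0,0],-7],
    [[0,0,0],-7],
    [[0,0,0],-6.5],
    [[0,0,0],0],
    [[0,0,0],0]
  ]
}}

```text
time_s: 14.17
tcp_pos: [0.6022, 0.0438, 0.2849]
ee_rot: [[-0.191, -0.982, 0.001], [-0.982, 0.191, 0.0], [-0.0, -0.001, -1.0]]
wrist_force: [-0.0, -1.1, 1.0]
gripper_width: 0.999
gripper_force: 0.0
```

```bash
python3 - <<'E'
from h import *
go(.427,.092,.25)
E
python3 w.py w5 spice_jar big_jar bottle small_jar
```

```text
t 14.1667 tcp [0.6022 0.0438 0.2849] xyaw -101.03 shift [-0.0138  0.1813  0.0348]
cut spice_jar 0.72 [424.576 167.     60.224  40.92 ]
spice_jar 0.7 [435.712 176.32 ] [0.4306 0.0899 0.    ]
cut big_jar 0.64 [297.728   3.     57.984  33.2  ]
big_jar 0.91 [325.888   7.28 ] [ 0.5585 -0.1739  0.    ]
cut bottle 0.97 [298.496 153.     50.112  74.92 ]
bottle 0.85 [323.968 170.92 ] [0.6044 0.0472 0.    ]
14.6167 [0.6022 0.0438 0.284 ]
```

View pics/w5.png

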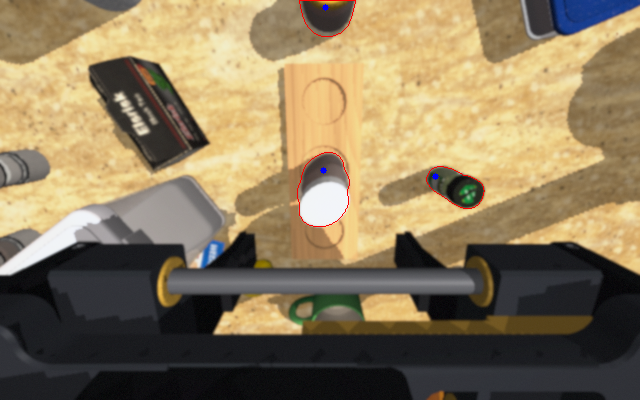

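The bottle is standing in the middle well, seen at (324,200). The spice well is at (324,101) and the spice jar's black cap is at (468,192).

```bash
python3 - <<'E'
from h import *
np.set_printoptions(precision=4,suppress=True)
p={k:v for k,v in np.load("w5.npz").items()}
print("spice top",atz(p,(468,192),.105),"well",atz(p,(324.5,101),.018))
t=imaging.capture("top");uv=np.array((311,274))/2.6+[180,100]
X=tri([(t,uv),(p,(468,192))]);print("tri",X)
go(*atz(p,(468,192),.105)[:2],.17)
E
```

```text
spice top [0.4296 0.0883 0.105 ] well [ 0.5836 -0.0549  0.018 ]
tri [0.4262 0.0922 0.0968]
t 14.6667 tcp [0.6022 0.0438 0.284 ] xyaw -100.87 shift [-0.0111  0.1779  0.114 ]
```

Emit:
{"op": "apply_moves", "data": {
  "moves": [
    [[-0.0026,0.036,0],0],
    [[-0.0026,0.036,0],0],
    [[-0.0026,0.036,0],0],
    [[-0.0026,0.036,0],0],
    [[-0.0026,0.036,0.01],0]
  ]
}}

```text
time_s: 15.08
tcp_pos: [0.4275, 0.0909, 0.2755]
ee_rot: [[-0.189, -0.982, 0.004], [-0.982, 0.189, 0.001], [-0.002, -0.004, -1.0]]
wrist_force: [0.1, 0.8, 1.1]
gripper_width: 1.001
gripper_force: 0.0
```

Emit:
{"op": "apply_moves", "data": {
  "moves": [
    [[0,0,0.033],0],
    [[0,0,0.033],0],
    [[0,0,0.033],0],
    [[0,0,0.031],0],
    [[0,0,0],0]
  ]
}}

```text
time_s: 15.5
tcp_pos: [0.4238, 0.0886, 0.1392]
ee_rot: [[-0.19, -0.982, -0.011], [-0.982, 0.19, -0.005], [0.007, 0.01, -1.0]]
wrist_force: [-0.6, -0.8, -0.8]
gripper_width: 0.998
gripper_force: 0.0
```

```bash
python3 w.py w6 spice_jar; python3 - <<'E'
from h import *
go(.428,.0905,.051)
E
```

```text
cut spice_jar 0.94 [290.368 180.2    57.216  77.4  ]
spice_jar 0.65 [318.72 192.92] [0.4289 0.0875 0.    ]
15.65 [0.4292 0.091  0.1455]
t 15.65 tcp [0.4292 0.091  0.1455] xyaw -100.82 shift [0.0007 0.0012 0.0945]
```

View pics/w6.png

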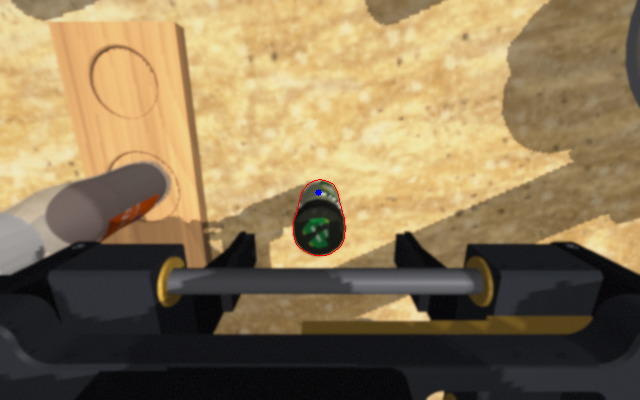

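The spice jar is centred between the fingers, cap at (319,228). I'll descend and grasp.

Emit:
{"op": "apply_moves", "data": {
  "moves": [
    [[0.001,0.0005,0.02],0],
    [[0.001,0,0.022],0],
    [[0,0,0.022],0],
    [[0,0,0.02],0],
    [[0,0,0.01],0]
  ]
}}

```text
time_s: 16.07
tcp_pos: [0.4281, 0.0892, 0.0504]
ee_rot: [[-0.188, -0.982, 0.002], [-0.982, 0.188, 0.001], [-0.001, -0.002, -1.0]]
wrist_force: [0.5, 0.1, 0.5]
gripper_width: 1.0
gripper_force: 0.0
```

Emit:
{"op": "apply_moves", "data": {
  "moves": [
    [[0,0,0],0],
    [[0,0,0],0],
    [[0,0,0],0],
    [[0,0,0],0],
    [[0,0,0],0]
  ],
  "hand": 0.02
}}

```text
time_s: 16.48
tcp_pos: [0.4279, 0.0891, 0.0513]
ee_rot: [[-0.188, -0.982, 0.003], [-0.982, 0.188, 0.002], [-0.002, -0.002, -1.0]]
wrist_force: [-0.0, 0.5, 0.1]
gripper_width: 0.709
gripper_force: 0.0
```

Emit:
{"op": "apply_moves", "data": {
  "moves": [
    [[0,0,0],0],
    [[0,0,0],0],
    [[0,0,0],0],
    [[0,0,0],0],
    [[0,0,0],0]
  ]
}}

```text
time_s: 16.9
tcp_pos: [0.4272, 0.0887, 0.0502]
ee_rot: [[-0.188, -0.982, 0.0], [-0.982, 0.188, 0.0], [-0.0, -0.0, -1.0]]
wrist_force: [0.2, -0.9, 2.1]
gripper_width: 0.461
gripper_force: 30.0
```

```bash
python3 - <<'E'
from h import *
go(.585,-.0545,.15);print(r.sense()["gripper_width"],r.sense()["gripper_force"])
E
```

```text
t 16.9 tcp [0.4272 0.0887 0.0502] xyaw -100.85 shift [ 0.1109 -0.182  -0.0998]
0.4610503989173014 29.997232732130215
```

Emit:
{"op": "apply_moves", "data": {
  "moves": [
    [[0,0,-0.01],0],
    [[0,0,-0.025],0],
    [[0,0,-0.03],0],
    [[0,0,-0.025],0],
    [[0,0,-0.01],0]
  ]
}}

```text
time_s: 17.32
tcp_pos: [0.4285, 0.0893, 0.1532]
ee_rot: [[-0.188, -0.982, 0.005], [-0.982, 0.188, 0.002], [-0.003, -0.005, -1.0]]
wrist_force: [0.1, 0.5, -1.2]
gripper_width: 0.458
gripper_force: 30.0
```

Emit:
{"op": "apply_moves", "data": {
  "moves": [
    [[0.006,-0.009,0],0],
    [[0.013,-0.021,0],0],
    [[0.016,-0.026,0],0],
    [[0.016,-0.026,0],0],
    [[0.016,-0.026,0],0]
  ]
}}

```text
time_s: 17.73
tcp_pos: [0.5208, 0.0016, 0.1497]
ee_rot: [[-0.188, -0.982, -0.001], [-0.982, 0.188, 0.0], [0.0, 0.001, -1.0]]
wrist_force: [-0.5, 1.1, -0.9]
gripper_width: 0.459
gripper_force: 30.0
```

Emit:
{"op": "apply_moves", "data": {
  "moves": [
    [[0.016,-0.026,0],0],
    [[0.014,-0.024,0],0],
    [[0.009,-0.016,0],0],
    [[0.005,-0.008,0],0],
    [[0,0,0],0]
  ]
}}

```text
time_s: 18.15
tcp_pos: [0.5853, -0.0558, 0.1489]
ee_rot: [[-0.19, -0.982, -0.002], [-0.982, 0.19, -0.0], [0.0, 0.001, -1.0]]
wrist_force: [-0.4, 0.8, -0.8]
gripper_width: 0.46
gripper_force: 30.0
```

Emit:
{"op": "apply_moves", "data": {
  "moves": [
    [[0,0,0],0],
    [[0,0,0],0]
  ]
}}

```text
time_s: 18.32
tcp_pos: [0.5837, -0.054, 0.1498]
ee_rot: [[-0.188, -0.982, -0.001], [-0.982, 0.188, 0.0], [-0.0, 0.001, -1.0]]
wrist_force: [-0.5, 0.2, -0.6]
gripper_width: 0.457
gripper_force: 30.0
```

```bash
python3 - <<'E'
from h import *
go(.585,-.0545,.0622)
w=imaging.capture("wrist")
o=[.585,-.0545]
P=np.array([proj(w,[o[0]+.031*np.cos(a),o[1]+.031*np.sin(a),.018]) for a in np.linspace(0,6.3,60)])
g=w["frame"].copy();cv2.polylines(g,[P.astype(np.int32)],True,(255,0,0),1);cv2.imwrite("pics/w7.png",cv2.resize(g[60:300,160:480],None,fx=2.5,fy=2.5,interpolation=2))
E
```

```text
t 18.3167 tcp [ 0.5837 -0.054   0.1498] xyaw -100.83 shift [ 0.0003 -0.0015  0.0876]
```

View pics/w7.png

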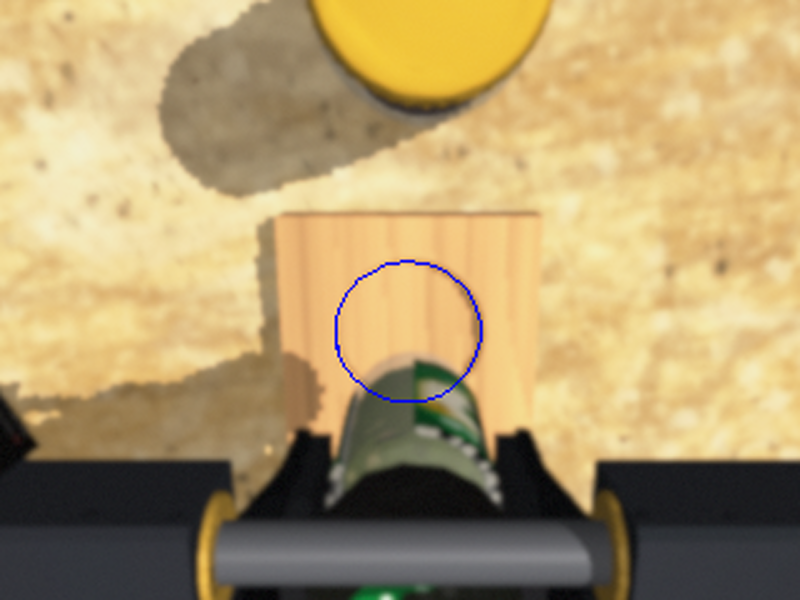

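The projected well rim coincides with the visible one, and the jar is centred. I'll lower it.

Emit:
{"op": "apply_moves", "data": {
  "moves": [
    [[0,-0.001,0.01],0],
    [[0,0,0.02],0],
    [[0,0,0.024],0],
    [[0,0,0.018],0],
    [[0,0,0.009],0]
  ]
}}

```text
time_s: 18.78
tcp_pos: [0.5835, -0.0543, 0.0662]
ee_rot: [[-0.188, -0.982, -0.005], [-0.982, 0.188, -0.0], [0.001, 0.005, -1.0]]
wrist_force: [-0.0, -0.8, -1.0]
gripper_width: 0.458
gripper_force: 30.0
```

Emit:
{"op": "apply_moves", "data": {
  "moves": [
    [[0,0,0],0],
    [[0,0,0.002],0],
    [[0,0,0.001],0],
    [[0,0,0.001],0],
    [[0,0,0],0]
  ]
}}

```text
time_s: 19.2
tcp_pos: [0.5864, -0.0547, 0.0659]
ee_rot: [[-0.188, -0.982, 0.002], [-0.982, 0.188, 0.0], [-0.001, -0.002, -1.0]]
wrist_force: [0.2, 0.0, -1.8]
gripper_width: 0.459
gripper_force: 30.0
```

Emit:
{"op": "apply_moves", "data": {
  "moves": [
    [[0,0,0.001],0],
    [[0,0,0.001],0],
    [[0,0,0],0],
    [[0,0,0],0]
  ]
}}

```text
time_s: 19.53
tcp_pos: [0.5858, -0.0549, 0.0631]
ee_rot: [[-0.188, -0.982, 0.0], [-0.982, 0.188, 0.0], [-0.0, -0.0, -1.0]]
wrist_force: [0.2, -0.2, -1.4]
gripper_width: 0.459
gripper_force: 30.0
```

Emit:
{"op": "apply_moves", "data": {
  "moves": [
    [[0,0,0.0006],0],
    [[0,0,0.0006],0],
    [[0,0,0],0],
    [[0,0,0],0]
  ]
}}

```text
time_s: 19.87
tcp_pos: [0.5859, -0.0549, 0.0622]
ee_rot: [[-0.188, -0.982, 0.0], [-0.982, 0.188, -0.0], [0.0, -0.0, -1.0]]
wrist_force: [-1.1, 0.1, 3.1]
gripper_width: 0.462
gripper_force: 30.0
```

Emit:
{"op": "apply_moves", "data": {
  "moves": [
    [[0,0,0],0],
    [[0,0,0],0],
    [[0,0,0],0],
    [[0,0,0],0],
    [[0,0,0],0]
  ],
  "hand": 0.087
}}

```text
time_s: 20.28
tcp_pos: [0.5858, -0.0548, 0.0617]
ee_rot: [[-0.188, -0.982, -0.0], [-0.982, 0.188, 0.0], [0.0, 0.0, -1.0]]
wrist_force: [0.6, 0.1, 0.5]
gripper_width: 0.753
gripper_force: 0.0
```

Emit:
{"op": "apply_moves", "data": {
  "moves": [
    [[0,0,0],0],
    [[0,0,0],0],
    [[0,0,0],0],
    [[0,0,-0.008],0],
    [[0,0,-0.02],0]
  ]
}}

```text
time_s: 20.7
tcp_pos: [0.5837, -0.055, 0.0878]
ee_rot: [[-0.189, -0.982, -0.006], [-0.982, 0.189, -0.0], [0.002, 0.006, -1.0]]
wrist_force: [-0.0, -0.5, 0.6]
gripper_width: 0.992
gripper_force: 0.0
```

Emit:
{"op": "apply_moves", "data": {
  "moves": [
    [[0,0,-0.035],0],
    [[0,0,-0.035],0],
    [[0,0,-0.035],0],
    [[0,0,-0.035],0],
    [[0,0,-0.025],0]
  ]
}}

```text
time_s: 21.12
tcp_pos: [0.5866, -0.055, 0.2596]
ee_rot: [[-0.188, -0.982, 0.005], [-0.982, 0.188, -0.0], [-0.001, -0.005, -1.0]]
wrist_force: [2.0, 0.2, -0.1]
gripper_width: 1.002
gripper_force: 0.0
```

Emit:
{"op": "apply_moves", "data": {
  "moves": [
    [[-0.024,0.0197,0],0],
    [[-0.024,0.0197,0],0],
    [[-0.024,0.0197,0],0],
    [[-0.024,0.0197,0],0],
    [[-0.024,0.0197,0],0]
  ]
}}

```text
time_s: 21.53
tcp_pos: [0.5107, 0.0825, 0.2557]
ee_rot: [[-0.189, -0.982, 0.001], [-0.982, 0.189, 0.0], [-0.001, -0.001, -1.0]]
wrist_force: [-0.1, -0.1, -0.3]
gripper_width: 0.997
gripper_force: 0.0
```

Emit:
{"op": "apply_moves", "data": {
  "moves": [
    [[-0.024,0.0197,0],0],
    [[-0.024,0.0197,0],0],
    [[-0.024,0.0197,0],0],
    [[-0.024,0.0197,0],0],
    [[-0.024,0.0197,0],0]
  ]
}}

```text
time_s: 21.95
tcp_pos: [0.4365, 0.2191, 0.2558]
ee_rot: [[-0.188, -0.982, 0.001], [-0.982, 0.188, 0.001], [-0.001, -0.001, -1.0]]
wrist_force: [1.3, 0.2, -1.1]
gripper_width: 0.999
gripper_force: 0.0
```

Emit:
{"op": "apply_moves", "data": {
  "moves": [
    [[-0.024,0.0197,0],0],
    [[-0.024,0.0197,0],0],
    [[0,0,0],0],
    [[0,0,0],0],
    [[0,0,0],0]
  ]
}}

```text
time_s: 22.37
tcp_pos: [0.4078, 0.2724, 0.2553]
ee_rot: [[-0.188, -0.982, 0.0], [-0.982, 0.188, 0.0], [-0.0, -0.0, -1.0]]
wrist_force: [0.7, 0.3, -0.3]
gripper_width: 1.001
gripper_force: 0.0
```

```bash
python3 w.py w8 shaker; python3 - <<'E'
from h import *
go(.408,.274,.25)
E
```

```text
cut shaker 0.86 [311.424 163.32   28.224  34.   ]
shaker 0.82 [325.696 175.8  ] [0.4075 0.2781 0.    ]
22.5167 [0.4083 0.2717 0.255 ]
t 22.5167 tcp [0.4083 0.2717 0.255 ] xyaw -100.94 shift [-0.0022  0.0007  0.005 ]
```

View pics/w8.png

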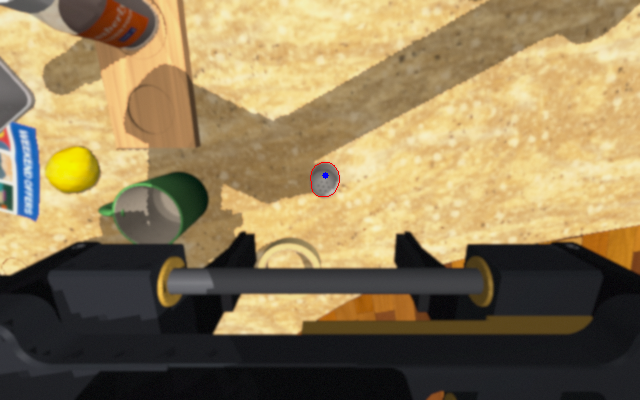

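The shaker shows at (325,180), with the mug at (165,205) and the free end well at (152,108). I'll compare its outline with the projected model.

```bash
python3 - <<'E'
from h import *
p={k:v for k,v in np.load("w8.npz").items()}
a=np.linspace(0,6.28,60)
m=np.load("w8_shaker.npy");c=max(cv2.findContours(m,0,1)[0],key=cv2.contourArea)[:,0]
def hull(x,y,s=1):
    return cv2.convexHull(np.array([proj(p,[x+s*R*np.cos(t),y+s*R*np.sin(t),s*z]) for R,z in((.022,0),(.022,.07),(.016,.084),(.004,.09)) for t in a],np.float32))
for s in (1,.8,.7):
    b=min((np.mean([abs(cv2.pointPolygonTest(hull(x,y,s),(float(q[0]),float(q[1])),True)) for q in c]),x,y) for x in np.arange(.398,.42,.002) for y in np.arange(.254,.29,.002));print(s,b,cv2.boundingRect(hull(*b[1:],s)))
print("well",atz(p,(151.5,109),.018))
f=cv2.imread("pics/w8_raw.png")
cv2.polylines(f,[hull(.4078,.274).astype(np.int32)],True,(255,0,0),1)
cv2.imwrite("pics/w8b.png",cv2.resize(f[130:240,250:400],None,fx=4,fy=4,interpolation=2))
E
```

```text
1 (np.float64(2.996865712488913), np.float64(0.41000000000000003), np.float64(0.278)) (306, 161, 36, 43)
0.8 (np.float64(1.065245599301208), np.float64(0.41000000000000003), np.float64(0.276)) (310, 163, 28, 34)
0.7 (np.float64(2.924972363720555), np.float64(0.41000000000000003), np.float64(0.276)) (312, 164, 24, 30)
well [0.61867823 0.14150042 0.018     ]
```

View pics/w8b.png

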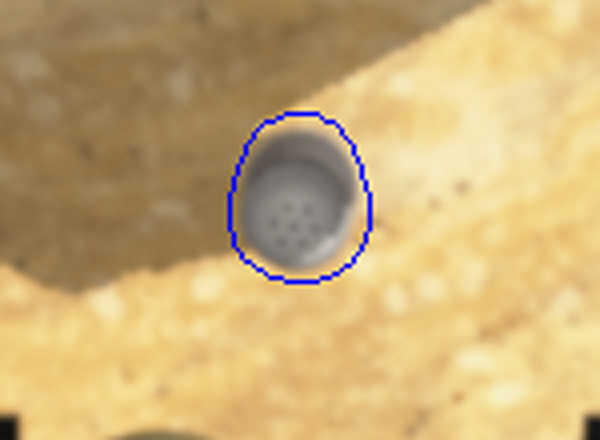

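The shaker looks slightly slimmer than the text says, but its position of (0.409, 0.275) is consistent. I'll check it numerically from lower down.

Emit:
{"op": "apply_moves", "data": {
  "moves": [
    [[-0.003,0,0.02],0],
    [[0,0,0.03],0],
    [[0,0,0.03],0],
    [[0,0,0.03],0],
    [[0,0,0.015],0]
  ]
}}

```text
time_s: 22.93
tcp_pos: [0.4074, 0.273, 0.1266]
ee_rot: [[-0.191, -0.982, -0.004], [-0.982, 0.191, -0.004], [0.004, 0.003, -1.0]]
wrist_force: [-0.0, 0.7, -0.4]
gripper_width: 1.001
gripper_force: 0.0
```

Emit:
{"op": "apply_moves", "data": {
  "moves": [
    [[0,0,0],0],
    [[0,0,0],0],
    [[0,0,0],0]
  ]
}}

```text
time_s: 23.18
tcp_pos: [0.4096, 0.2759, 0.1312]
ee_rot: [[-0.189, -0.982, 0.002], [-0.982, 0.189, 0.002], [-0.002, -0.002, -1.0]]
wrist_force: [0.1, 0.1, 1.0]
gripper_width: 0.998
gripper_force: 0.0
```

```bash
python3 w.py w9 shaker; cat > e.py <<'E'
from h import *
import sys
from scipy.optimize import minimize
a=np.linspace(0,6.28,40)
V=[]
for n in ("w8","w9"):
    p={k:v for k,v in np.load(n+".npz").items()};m=np.load(f"{n}_shaker.npy")
    V.append((p,max(cv2.findContours(m,0,1)[0],key=cv2.contourArea)[:,0].astype(float)))
def cost(v):
    x,y,R,h=v;e=0
    for p,c in V:
        H=cv2.convexHull(np.array([proj(p,[x+q*R*np.cos(t),y+q*R*np.sin(t),z*h]) for q,z in((1,0),(1,.78),(.73,.93),(.2,1)) for t in a],np.float32))
        e+=np.mean([abs(cv2.pointPolygonTest(H,tuple(q),True)) for q in c])
    return e
b=minimize(cost,[.409,.275,.020,.085],method="Nelder-Mead",options=dict(initial_simplex=np.array([[.409,.275,.020,.085],[.413,.275,.02,.085],[.409,.279,.02,.085],[.409,.275,.023,.085],[.409,.275,.02,.07]])));print(b.x.round(4),b.fun)
go(b.x[0],b.x[1],.027)
E
python3 e.py
```

```text
cut shaker 0.58 [304.576 177.4    45.12   55.   ]
shaker 0.82 [328.512 192.   ] [0.4055 0.2747 0.    ]
23.3333 [0.4093 0.2761 0.1314]
[0.409  0.2753 0.0189 0.0789] 1.9066294973098485
t 23.3333 tcp [0.4093 0.2761 0.1314] xyaw -100.87 shift [0.0012 0.0003 0.1044]
```

Emit:
{"op": "apply_moves", "data": {
  "moves": [
    [[0.001,0.0003,0.02],0],
    [[0,0,0.025],0],
    [[0,0,0.025],0],
    [[0,0,0.022],0],
    [[0,0,0.012],0]
  ]
}}

```text
time_s: 23.75
tcp_pos: [0.4076, 0.2741, 0.0246]
ee_rot: [[-0.189, -0.982, -0.001], [-0.982, 0.189, -0.001], [0.001, 0.001, -1.0]]
wrist_force: [-0.1, 0.9, 0.1]
gripper_width: 0.993
gripper_force: 0.0
```

Emit:
{"op": "apply_moves", "data": {
  "moves": [
    [[0,0,0],0],
    [[0,0,0],0],
    [[0,0,0],0],
    [[0,0,0],0],
    [[0,0,0],0]
  ],
  "hand": 0.02
}}

```text
time_s: 24.17
tcp_pos: [0.4086, 0.2753, 0.0271]
ee_rot: [[-0.188, -0.982, 0.002], [-0.982, 0.188, 0.002], [-0.003, -0.001, -1.0]]
wrist_force: [0.1, -0.5, -0.1]
gripper_width: 0.709
gripper_force: 0.0
```

Emit:
{"op": "apply_moves", "data": {
  "moves": [
    [[0,0,0],0],
    [[0,0,0],0],
    [[0,0,0],0],
    [[0,0,0],0],
    [[0,0,0],0]
  ]
}}

```text
time_s: 24.58
tcp_pos: [0.4082, 0.2748, 0.0262]
ee_rot: [[-0.188, -0.982, 0.001], [-0.982, 0.188, 0.0], [-0.0, -0.0, -1.0]]
wrist_force: [0.2, -0.3, 3.1]
gripper_width: 0.465
gripper_force: 30.0
```

```bash
python3 - <<'E'
from h import *
go(.6215,.1415,.15);print(r.sense()["gripper_width"],r.sense()["gripper_force"])
E
```

```text
t 24.5833 tcp [0.4082 0.2748 0.0262] xyaw -100.84 shift [ 0.0907 -0.2346 -0.1237]
0.46486339015211003 30.000906139612198
```

Emit:
{"op": "apply_moves", "data": {
  "moves": [
    [[0,0,-0.012],0],
    [[0,0,-0.03],0],
    [[0,0,-0.035],0],
    [[0,0,-0.03],0],
    [[0,0,-0.017],0]
  ]
}}

```text
time_s: 25.0
tcp_pos: [0.4088, 0.2754, 0.1531]
ee_rot: [[-0.188, -0.982, 0.003], [-0.982, 0.188, 0.003], [-0.004, -0.003, -1.0]]
wrist_force: [0.6, 0.8, -1.6]
gripper_width: 0.468
gripper_force: 29.7
```

Emit:
{"op": "apply_moves", "data": {
  "moves": [
    [[0.004,-0.01,0],0],
    [[0.008,-0.02,0],0],
    [[0.011,-0.028,0],0],
    [[0.011,-0.028,0],0],
    [[0.011,-0.028,0],0]
  ]
}}

```text
time_s: 25.42
tcp_pos: [0.5118, 0.2075, 0.1482]
ee_rot: [[-0.188, -0.982, -0.003], [-0.982, 0.188, -0.001], [0.002, 0.002, -1.0]]
wrist_force: [0.3, 0.5, -0.8]
gripper_width: 0.467
gripper_force: 29.7
```

Emit:
{"op": "apply_moves", "data": {
  "moves": [
    [[0.011,-0.028,0],0],
    [[0.011,-0.028,0],0],
    [[0.01,-0.027,0],0],
    [[0.008,-0.02,0],0],
    [[0.0057,-0.0126,0],0]
  ]
}}

```text
time_s: 25.83
tcp_pos: [0.6174, 0.1401, 0.1473]
ee_rot: [[-0.191, -0.982, -0.003], [-0.982, 0.191, -0.001], [0.002, 0.003, -1.0]]
wrist_force: [0.3, 0.5, -0.8]
gripper_width: 0.466
gripper_force: 29.7
```

Emit:
{"op": "apply_moves", "data": {
  "moves": [
    [[0,-0.005,0],0],
    [[0,0,0],0],
    [[0,0,0],0],
    [[0,0,0],0]
  ]
}}

```text
time_s: 26.17
tcp_pos: [0.6203, 0.142, 0.1497]
ee_rot: [[-0.187, -0.982, -0.001], [-0.982, 0.187, 0.0], [0.0, 0.001, -1.0]]
wrist_force: [0.4, -0.2, -0.2]
gripper_width: 0.462
gripper_force: 29.7
```

```bash
python3 - <<'E'
from h import *
go(.6215,.1413,.0382);print(r.sense()["gripper_width"])
w=imaging.capture("wrist")
P=np.array([proj(w,[.6215+.031*np.cos(a),.1413+.031*np.sin(a),.018]) for a in np.linspace(0,6.3,60)])
g=w["frame"].copy();cv2.polylines(g,[P.astype(np.int32)],True,(255,0,0),1);cv2.imwrite("pics/w10.png",g)
E
```

```text
t 26.1667 tcp [0.6203 0.142  0.1497] xyaw -100.79 shift [ 0.0004 -0.0014  0.1115]
0.46166893213204097
```

View pics/w10.png

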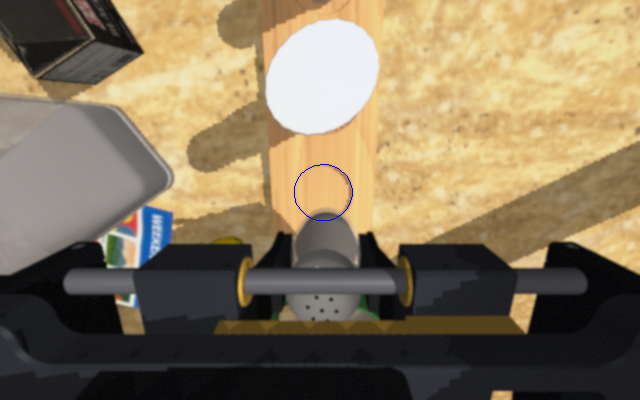

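The well rim overlay matches, and the shaker is centred over it. I'll check the container's distance from the gripper body before lowering.

```bash
python3 - <<'E'
from h import *
w=imaging.capture("wrist");t=imaging.capture("top")
for z in (0,.1,.15,.2):print(z,atz(w,(172,180),z).round(3),atz(w,(155,150),z).round(3),atz(t,(300,94),z).round(3),atz(t,(327,82),z).round(3))
E
```

```text
0 [0.786 0.099 0.   ] [0.793 0.064 0.   ] [0.783 0.09  0.   ] [0.82  0.005 0.   ]
0.1 [0.728 0.088 0.1  ] [0.733 0.064 0.1  ] [0.749 0.085 0.1  ] [0.782 0.006 0.1  ]
0.15 [0.699 0.082 0.15 ] [0.703 0.064 0.15 ] [0.731 0.082 0.15 ] [0.764 0.007 0.15 ]
0.2 [0.67  0.077 0.2  ] [0.672 0.064 0.2  ] [0.714 0.079 0.2  ] [0.745 0.007 0.2  ]
```

Both rays meet near x = 0.785, about 70 mm clear of the gripper body. I'll lower now.

Emit:
{"op": "apply_moves", "data": {
  "moves": [
    [[0,-0.001,0.01],0],
    [[0,0,0.022],0],
    [[0,0,0.03],0],
    [[0,0,0.025],0],
    [[0,0,0.015],0]
  ]
}}

```text
time_s: 26.73
tcp_pos: [0.62, 0.1407, 0.0442]
ee_rot: [[-0.189, -0.982, -0.005], [-0.982, 0.189, -0.001], [0.002, 0.004, -1.0]]
wrist_force: [-0.5, 0.1, -1.1]
gripper_width: 0.469
gripper_force: 29.7
```

Emit:
{"op": "apply_moves", "data": {
  "moves": [
    [[0,0,0.003],0],
    [[0,0,0.001],0],
    [[0,0,0.001],0],
    [[0,0,0],0],
    [[0,0,0],0]
  ]
}}

```text
time_s: 27.15
tcp_pos: [0.6231, 0.1415, 0.0443]
ee_rot: [[-0.188, -0.982, 0.002], [-0.982, 0.188, 0.001], [-0.002, -0.002, -1.0]]
wrist_force: [-0.2, -0.2, -0.6]
gripper_width: 0.469
gripper_force: 29.7
```

Emit:
{"op": "apply_moves", "data": {
  "moves": [
    [[0,0,0.001],0],
    [[0,0,0.001],0],
    [[0,0,0.0008],0],
    [[0,0,0],0],
    [[0,0,0],0]
  ]
}}

```text
time_s: 27.57
tcp_pos: [0.6223, 0.1411, 0.0401]
ee_rot: [[-0.188, -0.982, -0.0], [-0.982, 0.188, -0.0], [0.0, 0.0, -1.0]]
wrist_force: [0.4, -0.3, -0.7]
gripper_width: 0.469
gripper_force: 29.7
```

Emit:
{"op": "apply_moves", "data": {
  "moves": [
    [[0,0,0.0007],0],
    [[0,0,0.0007],0],
    [[0,0,0.0006],0],
    [[0,0,0],0],
    [[0,0,0],0]
  ]
}}

```text
time_s: 27.98
tcp_pos: [0.6224, 0.1412, 0.0384]
ee_rot: [[-0.188, -0.982, 0.0], [-0.982, 0.188, 0.0], [-0.0, -0.0, -1.0]]
wrist_force: [-0.5, 0.0, 0.9]
gripper_width: 0.465
gripper_force: 29.9
```

Emit:
{"op": "apply_moves", "data": {
  "moves": [
    [[0,0,0],0],
    [[0,0,0],0],
    [[0,0,0],0],
    [[0,0,0],0],
    [[0,0,0],0]
  ],
  "hand": 0.087
}}

```text
time_s: 28.4
tcp_pos: [0.6223, 0.1411, 0.0379]
ee_rot: [[-0.188, -0.982, 0.0], [-0.982, 0.188, -0.0], [0.0, -0.0, -1.0]]
wrist_force: [0.0, 0.0, 0.4]
gripper_width: 0.76
gripper_force: 0.0
```

Emit:
{"op": "apply_moves", "data": {
  "moves": [
    [[0,0,0],0],
    [[0,0,0],0],
    [[0,0,0],0],
    [[0,0,-0.008],0],
    [[0,0,-0.02],0]
  ]
}}

```text
time_s: 28.82
tcp_pos: [0.6203, 0.1403, 0.0638]
ee_rot: [[-0.189, -0.982, -0.006], [-0.982, 0.189, -0.002], [0.003, 0.006, -1.0]]
wrist_force: [0.2, 0.0, -0.8]
gripper_width: 0.989
gripper_force: 0.0
```

Emit:
{"op": "apply_moves", "data": {
  "moves": [
    [[0,0,-0.035],0],
    [[0,0,-0.038],0],
    [[0,0,-0.038],0],
    [[0,0,-0.038],0],
    [[0,0,-0.038],0]
  ]
}}

```text
time_s: 29.23
tcp_pos: [0.6219, 0.1409, 0.256]
ee_rot: [[-0.188, -0.982, 0.001], [-0.982, 0.188, 0.0], [-0.001, -0.001, -1.0]]
wrist_force: [0.7, 0.1, -0.8]
gripper_width: 0.998
gripper_force: 0.0
```

Emit:
{"op": "apply_moves", "data": {
  "moves": [
    [[0,0,-0.03],0],
    [[0,0,-0.02],0],
    [[0.0307,0.0008,0],0],
    [[0.0307,0.0008,0],0],
    [[0.0307,0.0008,0],0]
  ]
}}

```text
time_s: 29.65
tcp_pos: [0.6021, 0.0505, 0.3042]
ee_rot: [[-0.187, -0.982, 0.001], [-0.982, 0.187, 0.001], [-0.001, -0.001, -1.0]]
wrist_force: [1.1, -1.1, 0.1]
gripper_width: 1.0
gripper_force: 0.0
```

Emit:
{"op": "apply_moves", "data": {
  "moves": [
    [[0.0307,0.0008,0],0],
    [[0.0307,0.0008,0],0],
    [[0.0307,0.0008,0],0],
    [[0.0307,0.0008,0],0],
    [[0.0307,0.0008,0],0]
  ]
}}

```text
time_s: 30.07
tcp_pos: [0.569, -0.1003, 0.304]
ee_rot: [[-0.188, -0.982, 0.001], [-0.982, 0.188, 0.0], [-0.0, -0.001, -1.0]]
wrist_force: [-0.2, -0.3, 0.2]
gripper_width: 1.003
gripper_force: 0.0
```

Emit:
{"op": "apply_moves", "data": {
  "moves": [
    [[0,0,0],0],
    [[0,0,0],0],
    [[0,0,0],0]
  ]
}}

```text
time_s: 30.32
tcp_pos: [0.5697, -0.0989, 0.3035]
ee_rot: [[-0.189, -0.982, 0.001], [-0.982, 0.189, 0.0], [-0.0, -0.001, -1.0]]
wrist_force: [0.7, 0.4, -0.0]
gripper_width: 0.995
gripper_force: 0.0
```

```bash
python3 w.py w11 big_jar small_jar spice_jar; cat > lid.py <<'E'
from h import *
def lid(p,frame,z,R,near):
    hsv=cv2.cvtColor(frame,cv2.COLOR_BGR2HSV)
    k=cv2.inRange(hsv,(18,140,90),(34,255,255))
    n,l,st,c=cv2.connectedComponentsWithStats(k)
    for i in range(1,n):
        if st[i,4]<300: continue
        m=(l==i).astype(np.uint8);q=max(cv2.findContours(m,0,1)[0],key=cv2.contourArea)[:,0]
        X=np.array([atz(p,u,z)[:2]*1000 for u in q],np.float32)
        if np.linalg.norm(X.mean(0)/1000-near)>.06: continue
        (cx,cy),r_=cv2.minEnclosingCircle(X);A=np.pi
        e=cv2.fitEllipse(X);print("lid",st[i],"circle",cx,cy,r_,"ellipse",e,"px",c[i])
        return c[i]
E
python3 - <<'E'
from lid import *
p={k:v for k,v in np.load("w11.npz").items()}
f=cv2.imread("pics/w11_raw.png")
a=lid(p,f,.112,.033,np.array([.556,-.17]))
t=imaging.capture("top");b=lid(t,cv2.imread("pics/top0.png"),.112,.033,np.array([.556,-.17]))
if a is not None and b is not None: print("tri",tri([(p,a),(t,b)]))
go(.404,-.27,.25)
E
```

```text
cut big_jar 0.81 [295.104  92.92   55.104  57.68 ]
cut big_jar 0.38 [301.696 188.12   34.816  46.2  ]
big_jar 0.84 [322.304 120.6  ] [ 0.5599 -0.1714  0.    ]
cut small_jar 0.9 [396.288   0.     50.496  48.8  ]
cut small_jar 0.79 [223.104   0.     33.6    10.6  ]
small_jar 0.86 [412.416  23.88 ] [ 0.4066 -0.2786  0.    ]
cut spice_jar 0.73 [304.384 185.4    31.104  47.68 ]
spice_jar 0.82 [316.416 195.52 ] [ 0.5931 -0.0529  0.    ]
30.6667 [ 0.5699 -0.0982  0.303 ]
lid [ 298   92   54   56 2398] circle 556.2807006835938 -172.37118530273438 32.61830139160156 ellipse ((556.158447265625, -172.58407592773438), (63.60072326660156, 63.931732177734375), 64.8881607055664) px [324.29941618 119.55170976]
lid [381 146  22  22 385] circle 555.2811889648438 -169.70921325683594 31.23215103149414 ellipse ((555.5326538085938, -169.51876831054688), (60.11558151245117, 60.32512283325195), 55.6028938293457) px [391.62337662 156.75324675]
tri [ 0.55689846 -0.17239478  0.0997451 ]
t 30.7167 tcp [ 0.5699 -0.0983  0.303 ] xyaw -100.8 shift [0.1997 0.1308 0.053 ]
```

The big jar's lid is at (0.556, -0.172) and the fitted diameter of 64 mm is plausible. Now to the small jar.

Emit:
{"op": "apply_moves", "data": {
  "moves": [
    [[0.025,0.0164,0],0],
    [[0.025,0.0164,0],0],
    [[0.025,0.0164,0],0],
    [[0.025,0.0164,0],0],
    [[0.025,0.0164,0],0]
  ]
}}

```text
time_s: 31.13
tcp_pos: [0.4647, -0.2068, 0.3031]
ee_rot: [[-0.187, -0.982, 0.0], [-0.982, 0.187, -0.0], [0.0, -0.0, -1.0]]
wrist_force: [0.4, 0.4, 0.3]
gripper_width: 0.999
gripper_force: 0.0
```

Emit:
{"op": "apply_moves", "data": {
  "moves": [
    [[0.025,0.0164,0],0],
    [[0.025,0.0164,0.02],0],
    [[0.022,0.0155,0.035],0],
    [[0,0,0.035],0],
    [[0,0,0.03],0]
  ]
}}

```text
time_s: 31.55
tcp_pos: [0.4043, -0.2673, 0.1838]
ee_rot: [[-0.191, -0.982, 0.001], [-0.982, 0.191, 0.0], [-0.0, -0.001, -1.0]]
wrist_force: [0.1, -0.5, -0.2]
gripper_width: 0.997
gripper_force: 0.0
```

Emit:
{"op": "apply_moves", "data": {
  "moves": [
    [[0,0,0],0],
    [[0,0,0],0],
    [[0,0,0],0]
  ]
}}

```text
time_s: 31.8
tcp_pos: [0.4074, -0.2673, 0.1869]
ee_rot: [[-0.187, -0.982, 0.003], [-0.982, 0.187, -0.002], [0.001, -0.003, -1.0]]
wrist_force: [-0.3, 0.0, 1.6]
gripper_width: 1.0
gripper_force: 0.0
```

```bash
python3 w.py w12 small_jar; python3 - <<'E'
from lid import *
p={k:v for k,v in np.load("w12.npz").items()}
n=np.array([.404,-.27])
a=lid(p,cv2.imread("pics/w12_raw.png"),.07,.0255,n)
t=imaging.capture("top");b=lid(t,cv2.imread("pics/top0.png"),.07,.0255,n)
if a is not None and b is not None:
    X=tri([(p,a),(t,b)]);print("tri",X)
    go(*atz(p,a,.07)[:2],.027)
E
```

```text
cut small_jar 0.94 [425.472   0.     85.312  67.8  ]
cut small_jar 0.87 [364.608  69.28   60.992  54.8  ]
cut small_jar 0.85 [303.68  156.4    44.288  56.48 ]
cut small_jar 0.55 [ 51.392 121.32   91.008  50.32 ]
small_jar 0.79 [325.824 174.4  ] [ 0.4046 -0.2774  0.    ]
small_jar 0.73 [123.712 142.12 ] [ 0.6374 -0.3619  0.    ]
small_jar 0.68 [383.808  95.92 ] [ 0.3218 -0.3552  0.    ]
31.95 [ 0.4073 -0.267   0.1871]
lid [ 301  164   46   47 1684] circle 407.1764221191406 -277.8609313964844 24.19239616394043 ellipse ((406.8702087402344, -277.5584716796875), (45.658546447753906, 47.4158821105957), 153.85255432128906) px [323.68527316 187.55522565]
```

The jar meant, leftmost of the four, is at (0.4065, -0.277). I'll descend and grasp it.

Emit:
{"op": "apply_moves", "data": {
  "moves": [
    [[0.01,-0.001,0.01],0],
    [[0,0,0.036],0],
    [[0,0,0.036],0],
    [[0,0,0.036],0],
    [[0,0,0.03],0]
  ]
}}

```text
time_s: 32.42
tcp_pos: [0.4042, -0.277, 0.0351]
ee_rot: [[-0.189, -0.982, -0.0], [-0.982, 0.189, 0.0], [-0.0, 0.0, -1.0]]
wrist_force: [0.2, -0.1, -1.1]
gripper_width: 0.999
gripper_force: 0.0
```

Emit:
{"op": "apply_moves", "data": {
  "moves": [
    [[0,0,0.012],0],
    [[0,0,0],0],
    [[0,0,0],0],
    [[0,0,0],0]
  ]
}}

```text
time_s: 32.75
tcp_pos: [0.406, -0.2774, 0.026]
ee_rot: [[-0.188, -0.982, 0.002], [-0.982, 0.188, -0.001], [0.0, -0.002, -1.0]]
wrist_force: [-0.8, -0.2, -0.0]
gripper_width: 0.997
gripper_force: 0.0
```

Emit:
{"op": "apply_moves", "data": {
  "moves": [
    [[0,0,0],0],
    [[0,0,0],0],
    [[0,0,0],0],
    [[0,0,0],0],
    [[0,0,0],0]
  ],
  "hand": 0.025
}}

```text
time_s: 33.17
tcp_pos: [0.4051, -0.2768, 0.0255]
ee_rot: [[-0.188, -0.982, 0.001], [-0.982, 0.188, -0.0], [0.0, -0.001, -1.0]]
wrist_force: [-0.2, 0.1, -0.2]
gripper_width: 0.706
gripper_force: 0.0
```

Emit:
{"op": "apply_moves", "data": {
  "moves": [
    [[0,0,0],0],
    [[0,0,0],0],
    [[0,0,0],0],
    [[0,0,0],0],
    [[0,0,0],0]
  ]
}}

```text
time_s: 33.58
tcp_pos: [0.4054, -0.2769, 0.0253]
ee_rot: [[-0.188, -0.982, 0.001], [-0.982, 0.188, -0.0], [0.0, -0.001, -1.0]]
wrist_force: [0.5, 0.7, 1.8]
gripper_width: 0.566
gripper_force: 30.0
```

```bash
python3 w.py w13 small_jar; python3 - <<'E'
from lid import *
p={k:v for k,v in np.load("w13.npz").items()}
lid(p,cv2.imread("pics/w13_raw.png"),.07,.0255,np.array([.4065,-.277]))
s=r.sense();print(s["gripper_width"],s["gripper_force"])
go(.556,-.172,.2)
E
```

```text
cut small_jar 0.96 [396.032  27.12  169.024 130.6  ]
cut small_jar 0.65 [277.504 201.2    96.576 120.12 ]
small_jar 0.97 [325.504 233.4  ] [ 0.4049 -0.2766  0.    ]
small_jar 0.9 [434.496 101.6  ] [ 0.3219 -0.3507  0.    ]
33.7333 [ 0.4054 -0.2769  0.0253]
lid [ 282  238   85   31 1737] circle 403.08734130859375 -290.3804931640625 19.300403594970703 ellipse ((403.08538818359375, -295.3049621582031), (14.589733123779297, 38.727699279785156), 77.81359100341797) px [322.42774899 256.26885435]
0.5656964659015782 30.00065570827853
t 33.7333 tcp [ 0.4054 -0.2769  0.0253] xyaw -100.84 shift [-0.1313 -0.1284 -0.1746]
```

Emit:
{"op": "apply_moves", "data": {
  "moves": [
    [[0,0,-0.012],0],
    [[0,0,-0.03],0],
    [[0,0,-0.038],0],
    [[0,0,-0.038],0],
    [[0,0,-0.036],0]
  ]
}}

```text
time_s: 34.15
tcp_pos: [0.4034, -0.2763, 0.1799]
ee_rot: [[-0.189, -0.982, -0.003], [-0.982, 0.189, 0.001], [-0.001, 0.003, -1.0]]
wrist_force: [1.9, -0.7, -1.7]
gripper_width: 0.567
gripper_force: 30.0
```

Emit:
{"op": "apply_moves", "data": {
  "moves": [
    [[-0.007,-0.007,-0.0206],0],
    [[-0.014,-0.014,0],0],
    [[-0.018,-0.018,0],0],
    [[-0.018,-0.018,0],0],
    [[-0.018,-0.018,0],0]
  ]
}}

```text
time_s: 34.57
tcp_pos: [0.492, -0.2163, 0.1986]
ee_rot: [[-0.189, -0.982, -0.003], [-0.982, 0.189, 0.001], [-0.001, 0.003, -1.0]]
wrist_force: [0.3, -0.7, -1.5]
gripper_width: 0.565
gripper_force: 30.0
```

Emit:
{"op": "apply_moves", "data": {
  "moves": [
    [[-0.018,-0.018,0],0],
    [[-0.016,-0.015,0],0],
    [[-0.012,-0.011,0],0],
    [[-0.008,-0.007,0],0],
    [[-0.0023,-0.0024,0],0]
  ]
}}

```text
time_s: 34.98
tcp_pos: [0.556, -0.1711, 0.1986]
ee_rot: [[-0.187, -0.982, -0.002], [-0.982, 0.187, 0.0], [-0.0, 0.002, -1.0]]
wrist_force: [-1.3, -0.2, -2.2]
gripper_width: 0.562
gripper_force: 30.0
```

Emit:
{"op": "apply_moves", "data": {
  "moves": [
    [[0,0,0.03],0],
    [[0,0,0],0],
    [[0,0,0],0],
    [[0,0,0],0]
  ]
}}

```text
time_s: 35.32
tcp_pos: [0.5554, -0.1727, 0.1703]
ee_rot: [[-0.189, -0.982, -0.0], [-0.982, 0.189, -0.001], [0.001, 0.0, -1.0]]
wrist_force: [-0.3, 0.4, -1.5]
gripper_width: 0.563
gripper_force: 30.0
```

```bash
python3 - <<'E'
from h import *
go(.556,-.172,.1373)
s=r.sense();w=imaging.capture("wrist");f=w["frame"].copy();T=np.array(s["tcp_pos"])
def circ(c,R,z,col):
    P=np.array([proj(w,[c[0]+R*np.cos(a),c[1]+R*np.sin(a),z]) for a in np.linspace(0,6.3,60)]);cv2.polylines(f,[((P-[220,130]+.5)*4).astype(np.int32)],True,col,1)
f=cv2.resize(f[130:270,220:420],None,fx=4,fy=4,interpolation=2)
circ([.556,-.172],.033,.112,(255,0,0));circ(T,.0255,T[2]-.0253,(0,0,255))
cv2.imwrite("pics/w14.png",f)
E
```

```text
t 35.3167 tcp [ 0.5554 -0.1727  0.1703] xyaw -100.88 shift [-0.0008 -0.0005  0.033 ]
```

View pics/w14.png

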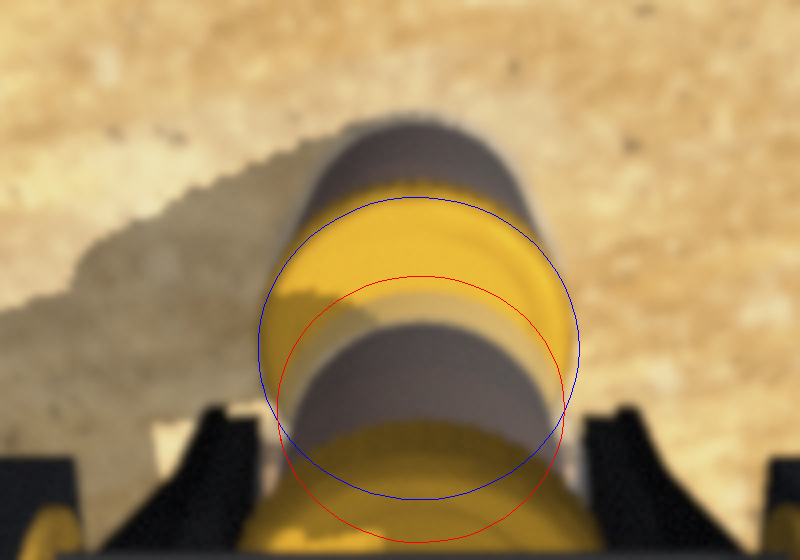

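The lid circle fits laterally, centred at column 419, and the small jar's base is centred at about 421. The remaining error is 1-2 mm at most. I'll lower straight down.

Emit:
{"op": "apply_moves", "data": {
  "moves": [
    [[0,0,0.006],0],
    [[0,0,0.01],0],
    [[0,0,0.008],0],
    [[0,0,0.004],0],
    [[0,0,0],0]
  ]
}}

```text
time_s: 35.78
tcp_pos: [0.5546, -0.1719, 0.1398]
ee_rot: [[-0.189, -0.982, -0.004], [-0.982, 0.189, 0.0], [0.0, 0.004, -1.0]]
wrist_force: [-0.8, -0.8, -2.2]
gripper_width: 0.566
gripper_force: 30.0
```

Emit:
{"op": "apply_moves", "data": {
  "moves": [
    [[0,0,0.001],0],
    [[0,0,0.001],0],
    [[0,0,0],0],
    [[0,0,0],0]
  ]
}}

```text
time_s: 36.12
tcp_pos: [0.5559, -0.172, 0.1399]
ee_rot: [[-0.188, -0.982, 0.0], [-0.982, 0.188, -0.0], [-0.0, -0.001, -1.0]]
wrist_force: [0.7, -0.4, -0.9]
gripper_width: 0.567
gripper_force: 30.0
```

Emit:
{"op": "apply_moves", "data": {
  "moves": [
    [[0,0,0.0007],0],
    [[0,0,0.0007],0],
    [[0,0,0],0],
    [[0,0,0],0]
  ]
}}

```text
time_s: 36.45
tcp_pos: [0.5557, -0.172, 0.1382]
ee_rot: [[-0.188, -0.982, -0.0], [-0.982, 0.188, 0.0], [-0.0, 0.0, -1.0]]
wrist_force: [-0.3, -0.1, -2.0]
gripper_width: 0.567
gripper_force: 30.0
```

Emit:
{"op": "apply_moves", "data": {
  "moves": [
    [[0,0,0.0004],0],
    [[0,0,0.0004],0],
    [[0,0,0.0003],0],
    [[0,0,0],0],
    [[0,0,0],0]
  ]
}}

```text
time_s: 36.87
tcp_pos: [0.5558, -0.1721, 0.1377]
ee_rot: [[-0.188, -0.982, 0.0], [-0.982, 0.188, -0.0], [0.0, -0.0, -1.0]]
wrist_force: [-1.3, 0.8, 2.5]
gripper_width: 0.566
gripper_force: 30.0
```

Contact at z = 0.138, as expected. I'll release, rise and check.

Emit:
{"op": "apply_moves", "data": {
  "moves": [
    [[0,0,0],0],
    [[0,0,0],0],
    [[0,0,0],0],
    [[0,0,0],0],
    [[0,0,0],0]
  ],
  "hand": 0.087
}}

```text
time_s: 37.28
tcp_pos: [0.5557, -0.1721, 0.1369]
ee_rot: [[-0.188, -0.982, 0.0], [-0.982, 0.188, 0.0], [-0.0, -0.0, -1.0]]
wrist_force: [-0.2, -0.3, 0.5]
gripper_width: 0.858
gripper_force: 0.0
```

Emit:
{"op": "apply_moves", "data": {
  "moves": [
    [[0,0,0],0],
    [[0,0,0],0],
    [[0,0,0],0],
    [[0,0,-0.008],0],
    [[0,0,-0.02],0]
  ]
}}

```text
time_s: 37.7
tcp_pos: [0.5538, -0.1717, 0.163]
ee_rot: [[-0.189, -0.982, -0.006], [-0.982, 0.189, 0.001], [0.0, 0.007, -1.0]]
wrist_force: [-0.3, 0.1, 0.2]
gripper_width: 0.997
gripper_force: 0.0
```

Emit:
{"op": "apply_moves", "data": {
  "moves": [
    [[0,0,-0.03],0],
    [[0,0,-0.035],0],
    [[0,0,-0.035],0],
    [[0,0,-0.035],0],
    [[0,0,-0.02],0]
  ]
}}

```text
time_s: 38.12
tcp_pos: [0.5567, -0.1726, 0.3259]
ee_rot: [[-0.188, -0.982, 0.007], [-0.982, 0.188, -0.002], [0.001, -0.008, -1.0]]
wrist_force: [0.7, -0.2, 1.1]
gripper_width: 0.998
gripper_force: 0.0
```

Emit:
{"op": "apply_moves", "data": {
  "moves": [
    [[-0.03,0,0],0],
    [[-0.03,0,0],0],
    [[-0.02,0,0],0],
    [[0,0,0],0],
    [[0,0,0],0]
  ]
}}

```text
time_s: 38.53
tcp_pos: [0.5708, -0.0927, 0.3207]
ee_rot: [[-0.186, -0.982, 0.001], [-0.982, 0.186, -0.0], [0.0, -0.001, -1.0]]
wrist_force: [-0.2, -0.0, -0.7]
gripper_width: 1.002
gripper_force: 0.0
```

```bash
python3 w.py w15 small_jar big_jar spice_jar; python3 - <<'E'
from lid import *
p={k:v for k,v in np.load("w15.npz").items()}
lid(p,cv2.imread("pics/w15_raw.png"),.182,.0255,np.array([.556,-.172]))
P={n:imaging.capture(n) for n in("scene","top")}
for t in ["big_jar","mug","bottle","spice_jar","shaker","small_jar","scoop","tape"]:
    for n in P:
        for o in models.place_of(P[n],t):
            if o["confidence"]>.4:print(t,n,round(o["confidence"],2),atz(P[n],np.array(o["at"])*[640,400],.112 if t=="small_jar" else 0).round(3))
cv2.imwrite("pics/fin.png",np.vstack([cv2.imread("pics/w15_raw.png")[:240],cv2.resize(P["scene"]["frame"][130:260,180:420],(640,347),interpolation=2)]))
E
```

```text
cut small_jar 0.77 [301.824  91.72   49.6    49.88 ]
cut small_jar 0.69 [228.928   0.     32.768  12.92 ]
small_jar 0.94 [326.592 114.92 ] [ 0.5527 -0.1727  0.    ]
cut big_jar 0.68 [295.488  87.6    55.808  57.2  ]
cut spice_jar 0.56 [306.112 180.8    24.512  42.8  ]
spice_jar 0.87 [320.128 190.32 ] [ 0.5873 -0.0504  0.    ]
38.8833 [ 0.5706 -0.0942  0.3201]
lid [ 299   88   52   53 2191] circle 555.8829345703125 -172.3961639404297 26.364595413208008 ellipse ((555.9414672851562, -172.51393127441406), (50.95321273803711, 51.78377914428711), 59.30911636352539) px [324.50798722 113.95527157]
big_jar scene 0.94 [ 0.583 -0.189  0.   ]
big_jar top 0.72 [ 0.552 -0.166  0.   ]
mug scene 0.75 [0.639 0.263 0.   ]
mug top 0.98 [0.647 0.26  0.   ]
bottle scene 0.52 [ 0.597 -0.084  0.   ]
spice_jar scene 0.75 [ 0.6   -0.053  0.   ]
spice_jar top 0.46 [ 0.586 -0.057  0.   ]
shaker scene 0.78 [0.633 0.111 0.   ]
small_jar scene 0.72 [ 0.264 -0.214  0.112]
small_jar scene 0.7 [ 0.539 -0.204  0.112]
small_jar scene 0.57 [ 0.561 -0.18   0.112]
small_jar scene 0.47 [ 0.207 -0.253  0.112]
small_jar top 0.91 [ 0.248 -0.36   0.112]
small_jar top 0.67 [ 0.548 -0.16   0.112]
small_jar top 0.52 [ 0.32  -0.316  0.112]
scoop scene 0.48 [ 0.493 -0.386  0.   ]
scoop top 0.59 [ 0.476 -0.378  0.   ]
tape scene 0.78 [0.496 0.416 0.   ]
tape top 0.72 [0.488 0.402 0.   ]
```

View pics/fin.png

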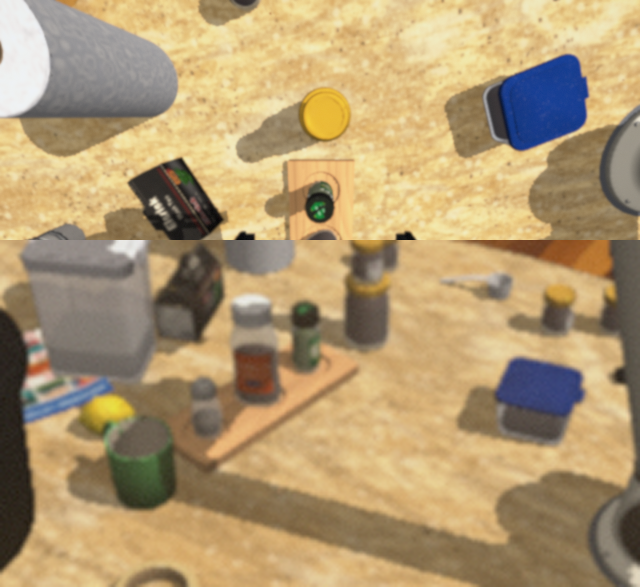

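The final view shows everything upright and in place. The small jar is stacked on the big jar with its lid at (325,114), and the spice jar, bottle and shaker stand in their wells. The stack's measured centre is (0.556, -0.172), the same as the big jar's lid.

```bash
python3 -c "
from station import r
print(r.finish_job())"
```

```text
the job is handed in; nothing more can be done
None
```

The job is handed in, finished in about 39 s of robot time: bottle, spice jar and shaker stand upright in their wells, the small jar is centred on the big jar, and the mug, scoop and tape show no movement in the final views.

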